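Refit the filter cassette of a stone carver's bench dust extractor

ROBOT

A 7-joint arm with a two-finger parallel gripper is mounted at the origin on the work surface. World frame = base frame: x ahead of the robot, y to its left, z up, the work surface at z = 0. Lengths are in m, angles in rad, forces in N, time in s.
With the tool pointing down it reaches from about 0.425 to 0.925 m from the base axis. Payload 6.8 kg.
Tool frame: the origin (TCP) lies between the finger pads; the fingertips stand r.tip_reach ahead of it and the grasp point (between the pads) lies 11 mm behind it (r.tip_reach is the distance from the TCP to the fingertips, in m); z points along the fingers, y is the direction in which the jaws open and shut (so a half turn about z gives the same grasp; the last joint's range is limited). The gripper opens to 85 mm and grips with 20 to 120 N. Pads are 22 mm wide; open, the fingers measure 114 mm over their backs; the gripper's body (76 mm by 85 mm) begins 54 mm behind the grasp point. The pads swing forward as they close: fully open they stand 13 mm farther back than shut.
Start: joints at [-1.436, 0.477, 0.022, 1.555, -0.011, 1.109, -0.083], TCP at [0.162, 0.655, 0.239] pointing down, gripper open.
Joint ranges: [-2.96, 2.96], [-0.34, 2.1], [-1.41, 1.46], [0.24, 2.44], [-1.37, 4.51], [0.17, 1.92], [-2.96, 2.96]. Speed limits (rad/s): [2.39, 2.39, 3.14, 3.14, 3.14, 3.14, 3.14].

INTERFACE

Orientations are given as a rotation vector (axis times angle).
In Python, from bench import r, eyes, spotter gives the robot as it stands.
- The arm moves only by the tool carry_out, never from a script. Its argument "series" is text: rows parted by semicolons, each of 5 numbers parted by spaces: the shift along the tool's x, y, z in cm, then the turn about the tool's z in rad, then the opening, from 0 (shut) to 1 (fully open). In form: x y z yaw gripper; .... A call has 1 to 8 rows; each row shifts and turns the commanded pose from where the row before left it, along the tool's axes as they then stand; what a row does not reach is not made up. A row lasts 1/8 s, in which the tool goes at most 62.5 mm and 10.7 degrees, less where a joint would pass 70% of its speed; a pose out of reach is approached as far as the arm can. A call with a gripper value outside its range is refused whole. The fingers move at their own pace and stop on an object; "grip_force" is the grip in N (left out, the last holds). Time passes only in rows, so rows that do not move let the fingers close. It gives the time, the measured TCP pose, the force and the opening at its end, in the units of the state.
- r.get_obs(): the state, without advancing time (a new reading comes with each control period).
- eyes.grab_frame(name): name is "scene" or "top"; returns a dict with "color" (384x512x3 uint8, blue, green, red), "intrinsics" (3x3 intrinsics, pixels), "R" (3x3) and "t" (3): a world point X has camera coordinates R X + t. Camera axes: x right, y down, z forward; pixel columns grow to the right and rows downward; lengths in m; the calibration is good to about 2 mm. A picture is of the moment at which its call begins. There is no depth.
- r.hand_in(): hands the job in, once; it reports no verdict.
Trained networks look in a picture, given as the dict that the camera call returned (one of the last four; its "shot" number tells which), for a name from the list of things; names that differ only in an ending like _2 or _b are one class to them, and where a whole thing is asked for, a point or a joint stands for the part that bears it (a point fixed in the world has none). Each returns a list of dicts, best first, with "confidence" (0 to 1); they miss things now and then, are a little off and sometimes report something else, mostly with a low value. They report only what shows in the picture. A call takes as long as a camera call. They do not tell look-alikes from the thing itself.
- spotter.search_frame(picture, query): "uv" ([column, row] in pixels, amid what is visible of it).
- spotter.trace(picture, query): "pixels" (384x512 bool, what is visible of it) and "uv" ([column, row] in pixels, amid what is visible of it).
- spotter.mark_of(picture, query): "uv" ([column, row] in pixels: a listed point, or the origin of a listed thing).
The state is a dict: "clock": time; "joints": joint angles; "qvel": joint speeds; "tau": joint torques, N m; "tcp_pos": TCP position; "orientation": TCP orientation; "contact_force": force on the tool from outside, world axes, zero at the start; "moment": the same for the moment, N m; "grip_width": finger opening in m.
Only numpy, scipy, OpenCV 4.12 (cv2) and the standard library are available. Lean on these libraries where they do the work, as an engineer would, in place of code of your own. Each camera call takes 0.05 s, during which the arm holds its last target.

TASK

Fit the clean filter cassette (white pleats) into the open bay of the dust extractor: tuck its tongue under the steel lip on the side of the bay nearest the robot, then lower the orange-striped edge until it rests on the roller catch, and let go. Then take the wooden tamping block and press the striped edge straight down with it, not with the gripper, until the edge snaps in under the roller and the cassette lies flat, fully home. Set the block back down on the bench, sole down, and leave the other things on the bench where they are.

Things in the scene. Friction and masses are not known exactly. Their poses are not given: they have to be found in the camera images.
- cassette: clean filter cassette, 0.42 kg, flat on the bench: aluminium frame 130 (x) x 160 (y) x 20 mm tall, white pleats below the frame's top; steel tongue along its -x edge (sticks out 16 mm), shorter steel flange along its +x edge (sticks out 10 mm), both 140 mm wide, 6 mm thick, level with the underside; orange stripe on the frame's top along +x. Origin: centre of the frame's underside, z up
- handle (a point): middle of the cassette's black bar handle, 48 mm above its origin, axes as the cassette's. The bar runs along y over the middle of the frame, section 14 (x) x 12 (z) mm, its underside 22 mm above the frame's top, free for 84 mm between its two posts. A grip across the bar (closing along x) can also hold the cassette tilted about y
- tongue (a point): underside of the tongue's outer edge, at its middle: 81 mm from the cassette's origin along its -x; axes as the cassette's
- flange (a point): underside of the flange's outer edge, at its middle: 75 mm from the cassette's origin along its +x; axes as the cassette's
- bay (a point): centre of the filter seat, the flat floor of the bay in the extractor's top, 110 mm above the bench; axes: x from lip to roller catch (away from the robot), y along the lip, z up. A seated cassette has its origin within 2 mm of here, same axes. Side walls 168 mm apart, 20 mm high; stop wall at x = -82 mm; far wall at x = 76 mm, upright for 20 mm, then sloping back to 26 mm, the catch in its middle
- lip (a point): middle of the free edge of the steel retaining lip, at its underside: x = -72.5 mm of the bay, 11 mm above the seat; axes as the bay's. The lip is 3 mm thick and overhangs back to the stop wall. Lip and far wall let the cassette in only tilted, striped edge up, by 0.2 to 0.3 rad: the tongue goes between lip and seat right up to the stop wall, then the cassette swings down about it
- catch (a point): centre of the catch's white spring roller at rest (radius 8 mm, along y), 12 mm above the seat at x = 78.4 mm of the bay; bay axes. It yields along +x (9 N, +0.35 N per mm). The lowered cassette first rests on it by the flange's underside, 18 mm above the seat (tilt 0.115 rad); 7 to 25 N down on the striped edge, least with the tongue at its stop, pushes it past. Housing behind: 28 mm high
- extractor: the slate-blue bench dust extractor, fixed to the bench; origin on the bench under the centre of the bay, axes as the bay's. The bay part reaches from x = -105 to 115 mm, 240 mm wide and 130 to 138 mm high; beyond it a pale grey fan compartment to x = 262 mm, 210 mm wide, 150 mm high with its switch
- block: the tamping block, loose, 0.22 kg: a wooden block with black rubber sole, 40 (x) x 100 (y) x 30 mm tall, and on top of it a straight wooden handle rib 22 (x) x 84 (y) mm, 34 mm tall (64 mm in all). Origin: centre of the sole, z up. It and the cassette lie on the two sides of the extractor, either way round
- block_handle (a point): middle of the block's handle rib, 50 mm above the sole; axes as the block's (grip along x)
- spent_cassette: bystander: the clogged old cassette, same shape but with grey-brown pleats and frame, lying at the far left; origin as the clean one's
- chisel_flat: bystander: flat stone chisel 210 mm long, lying between robot and extractor; origin at its middle underneath
- chisel_point: bystander: point chisel 210 mm long, lying between robot and extractor; origin at its middle underneath
- mallet: bystander: round wooden mallet standing on its head, 100 mm across, 203 mm high, at the far right; origin at the centre of its foot
- wedge: bystander: light wood offcut 130 x 45 x 22 mm at the left; origin at the centre of its underside
There are look-alikes about, which are no part of the job. What is shaped like the cassette but purple is not meant. Leave any yellow look-alike of the block alone.

How it is judged:
On the way, in this order (a step that is already met when the one before it is completed fails the run):
1. the tongue is tucked under the lip while the striped edge is still up above the bay's walls (x of tongue in the frame of bay below -0.0755 m and z of tongue in the frame of bay between -0.003 and 0.007 m and z of flange in the frame of bay above 0.023 m), for 0.05 s.
2. the striped edge rests on the roller catch, tongue under the lip, and the gripper has let go (x of tongue in the frame of bay below -0.0745 m and z of flange in the frame of bay between 0.011 and 0.0225 m and contact force between the fingers and cassette below 0.2 N and linear speed of cassette below 0.02 m/s), for 0.2 s.
3. the striped edge is pressed down past the roller with the tamping block (x of tongue in the frame of bay below -0.0745 m and z of flange in the frame of bay below 0.004 m and contact force between block and cassette above 1 N), for 0.05 s.
At the end, for the whole second after the job is handed in: the cassette lies flat in the bay (both edges within 4 mm of the seat, centred within 8 mm, square within 0.08 rad), its tongue at least 2 mm under the lip and its flange under the roller; the tamping block stands on the bench on its sole; both at rest (x of tongue in the frame of bay below -0.0745 m and z of each of tongue, flange in the frame of bay below 0.004 m and horizontal distance between cassette and bay below 0.008 m and angle between the x axis of cassette and the x axis of bay, either way round below 0.08 rad and height (world z) of block below 0.004 m and angle between block's own z axis and vertical below 0.1 rad and linear speed of each of cassette, block below 0.02 m/s); the robot touches nothing.
It fails at once if the cassette is forced home with the gripper instead of the block (horizontal distance between cassette and bay below 0.03 m and z of flange in the frame of bay below 0.006 m and contact force between the fingers and cassette above 2 N).
It fails at once if the cassette is dropped (contact force between the fingers and cassette below 0.1 N and linear speed of cassette above 0.45 m/s).
It fails at once if a bystander is pushed away (distance of any of spent_cassette, chisel_flat, chisel_point, mallet, wedge from where it was at the start of the episode above 0.03 m).
It also fails if it takes over 66 s, if anything falls off the work surface, if the arm or the gripper's body presses on something with over 40 N, if the wrist force passes 120 N, or if a joint passes its speed limit or range.

## Working session

There is one attempt and no reset: what is moved stays moved. The work goes in short steps, Python scripts to look and compute and a tool call to move; the robot and the scene stay as the last step left them, time stands still between calls to the robot, and variables do not carry over. Pictures are saved under pics/ and viewed, and the job is handed in when it is done.

Besides the shell and the picture viewer there is one more tool, called after "Call:" as name(argument=value, ...) on one line, values as JSON. carry_out: Moves the arm, as the interface text tells. Its arguments: {"type":"object","properties":{"series":{"type":"string"},"grip_force":{"type":"number"}},"required":["series"]}

```bash
ls; mkdir -p pics; python3 - <<'E'
from bench import r, eyes, spotter
import cv2,numpy as np
o=r.get_obs();print({k:np.round(v,4) if not isinstance(v,dict) else v for k,v in o.items()}); print(r.tip_reach)
for n in("scene","top"):
    f=eyes.grab_frame(n);cv2.imwrite(f"pics/{n}0.png",f["color"]);print(n,f["intrinsics"],f["R"],f["t"],f["shot"])
    for q in("cassette","handle","tongue","flange","bay","lip","catch","block","block_handle","extractor"):
        for m in spotter.mark_of(f,q): print(q,np.round(m["uv"],1),round(m["confidence"],2))
E
```

```text
pics
{'clock': np.float64(0.0), 'joints': array([-1.4361,  0.4778,  0.0223,  1.5564, -0.0115,  1.1093, -0.0831]), 'qvel': array([ 0.0019, -0.0021, -0.0002, -0.0011, -0.0003,  0.001 ,  0.0011]), 'tau': array([-4.00000e-04, -5.96453e+01,  1.60770e+00, -2.81184e+01,
        1.25000e-02,  9.60000e-03, -0.00000e+00]), 'tcp_pos': array([0.1622, 0.6546, 0.2383]), 'orientation': array([-3.8040e-01, -3.1184e+00,  2.9000e-03]), 'contact_force': array([-0.855 , -0.2163,  0.0335]), 'moment': array([-0.0423,  0.0046, -0.0693]), 'grip_width': np.float64(0.0854)}
0.008
scene [[491.85927937   0.         255.57117246]
 [  0.         491.85927937 194.16630806]
 [  0.           0.           1.        ]] [[ 0.8708048   0.49109345 -0.02293966]
 [ 0.26319277 -0.50508714 -0.82195897]
 [-0.4152452   0.70972826 -0.56908455]] [-0.45846311  0.01526109  1.82838875] 1
cassette [291.5 179.8] 0.81
cassette [236.8 166. ] 0.65
handle [232.4 154.3] 0.94
handle [294.6 167. ] 0.9
tongue [272.1 178.2] 0.7
tongue [216.8 167.1] 0.64
tongue [292.9 166.8] 0.19
flange [311.8 184.5] 0.81
flange [254.  160.8] 0.73
bay [278.9 2
[... 350 characters left out ...]
] [[-0.02583374 -0.99958864  0.01245667]
 [-0.98746976  0.02357603 -0.15603731]
 [ 0.15567944 -0.01633161 -0.98767261]] [0.09780516 0.47561371 1.07235914] 2
cassette [169.5 194.4] 0.88
cassette [170.2 273.4] 0.88
handle [167.6 193.9] 0.73
handle [166.1 269.5] 0.73
tongue [175.4 217.1] 0.86
tongue [184.6 288.8] 0.8
flange [158.8 175.4] 0.95
flange [153.2 261.4] 0.72
flange [391.7 196.5] 0.24
bay [277.3 145.6] 0.65
bay [388.6 119.7] 0.3
lip [279.9 168.7] 0.68
catch [274.3 121.3] 0.63
catch [388.2 119.6] 0.33
block [393.1 197.2] 0.9
block [345.6 206.4] 0.6
block [272.7 157.4] 0.29
block [ 99.3 225.4] 0.29
block_handle [350.2 200.6] 0.74
block_handle [396.3 191.7] 0.6
extractor [272.4 157. ] 0.8
```

```bash
python3 - <<'E'
import cv2
for n in("scene","top"):
    i=cv2.imread(f"pics/{n}0.png");cv2.imwrite(f"pics/{n}0b.png",cv2.resize(i,(800,600),interpolation=cv2.INTER_CUBIC))
E
```

```text
(no output)
```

View pics/scene0b.png

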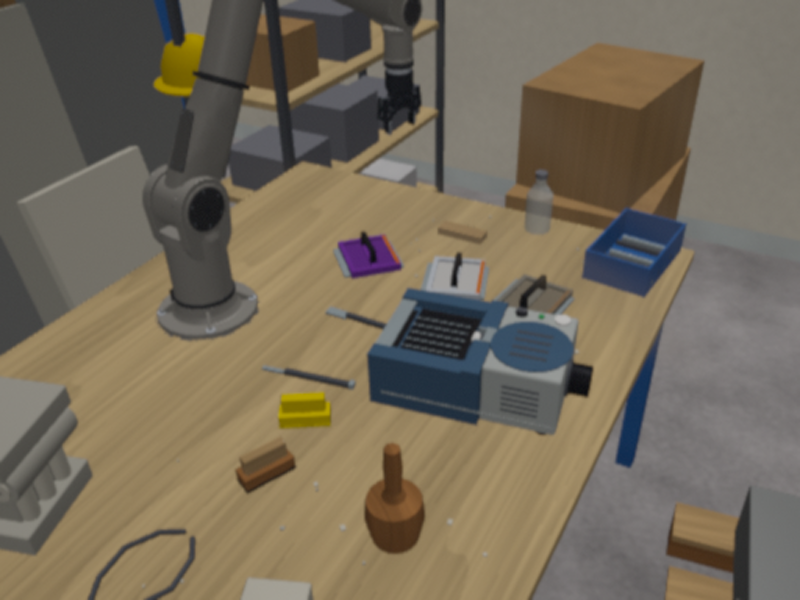

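View pics/top0b.png

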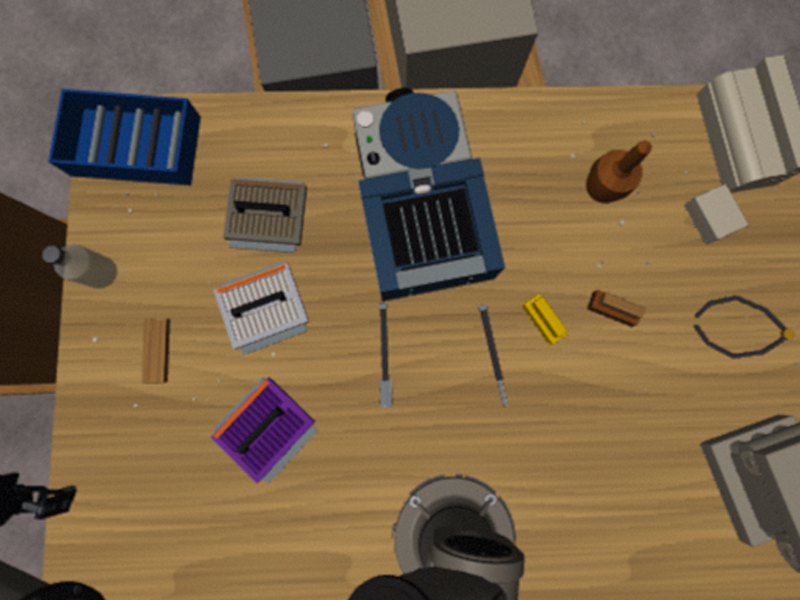

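The scene picture shows the clean white-pleated cassette left of the extractor, at about (291,180) at original scale, and (168,195) in the top picture. The purple look-alike is nearer the robot. The wooden block is at top (393,197) and the yellow look-alike at top (349,204). The tongue side of the cassette already faces the robot. Next I'll fit the poses.

```bash
cat > h.py <<'E'
from bench import r, eyes, spotter
import cv2,numpy as np
from scipy.optimize import least_squares
from scipy.spatial.transform import Rotation as Ro
def proj(f,X):
    c=np.atleast_2d(X)@np.asarray(f["R"]).T+f["t"]; p=c@np.asarray(f["intrinsics"]).T
    return p[:,:2]/p[:,2:]
def pose(p,z=0,tilt=0):
    x,y,w=p; return Ro.from_euler("z",w).as_matrix()@Ro.from_euler("y",tilt).as_matrix(),np.array([x,y,z])
def tf(P,L): return np.atleast_2d(L)@P[0].T+P[1]
def box(x0,x1,y0,y1,z0,z1): return np.array([[x,y,z] for z in(z0,z1) for x,y in((x0,y0),(x1,y0),(x1,y1),(x0,y1))],float)
def drawbox(im,f,P,b,col,s=1):
    q=(proj(f,tf(P,b))*s*16).astype(int)
    for a,c in [(0,1),(1,2),(2,3),(3,0),(4,5),(5,6),(6,7),(7,4),(0,4),(1,5),(2,6),(3,7)]:
        cv2.line(im,tuple(map(int,q[a])),tuple(map(int,q[c])),col,1,cv2.LINE_AA,4)
CAS=[box(-.065,.065,-.08,.08,0,.02),box(-.081,-.065,-.07,.07,0,.006),box(.065,.075,-.07,.07,0,.006),box(-.007,.007,-.042,.042,.042,.054)]
BLK=[box(-.02,.02,-.05,.05,0,.03),box(-.011,.011,-.042,.042,.03,.064)]
EXT=[box(-.105,.115,-.12,.12,0,.13),box(-.082,.076,-.084,.084,.11,.13)]
def show(f,items,c,s,name,w=130):
    S=s; im=cv2.resize(f["color"],None,fx=S,fy=S,interpolation=cv2.INTER_CUBIC)
    for P,bs,col in items:
        for b in bs: drawbox(im,f,P,b,col,S)
    x,y=[int(v*S) for v in c]; h=int(w*S/2)
    x0=max(0,x-h);y0=max(0,y-h*3//4); cv2.imwrite(name,im[y0:y0+h*3//2,x0:x0+2*h])
E
python3 - <<'E'
from h import *
F={n:eyes.grab_frame(n) for n in("scene","top")}
def hull_mask(f,P,bs):
    m=np.zeros(f["color"].shape[:2],np.uint8)
    for b in bs:
        cv2.fillConvexPoly(m,cv2.convexHull((proj(f,tf(P,b))*16).astype(np.int32)),255,cv2.LINE_8,4)
    return m>0
def near(f,q,uv0,kind="mark"):
    L=[m for m in spotter.mark_of(f,q) if np.hypot(*(np.array(m["uv"])-uv0))<25]
    return L[0]["uv"] if L else None
def fit(kps,p0,cent):
    obs=[]
    for q,L in kps:
        for n in F:
            c=cent(n,L)
            u=near(F[n],q,c)
            if u is not None: obs.append((n,L,np.array(u),q))
    fun=lambda p:np.concatenate([proj(F[n],tf(pose(p),L))[0]-u for n,L,u,q in obs])
    s=least_squares(fun,p0,loss="soft_l1")
    res=fun(s.x).reshape(-1,2)
    for o,e in zip(obs,res): print("  ",o[0],o[3],np.round(e,1))
    return s.x
def ray0(f,uv,z):
    K=np.asarray(f["intrinsics"]);R=np.asarray(f["R"]);d=R.T@np.linalg.solve(K,[*uv,1]);o=-R.T@f["t"]
    return o+d*(z-o[2])/d[2]
cas0=ray0(F["top"],(169.5,194.4),0);blk0=ray0(F["top"],(393,197),0);ext0=ray0(F["top"],(277.3,145.6),.11)
print(cas0,blk0,ext0)
def g(p): return lambda n,L: proj(F[n],tf(pose(p),L))[0]
pc=[*cas0[:2],.25]; pb=[*blk0[:2],-.35+np.pi/2*0]; pe=[*ext0[:2],.1]
C=[("cassette",[0,0,0]),("handle",[0,0,.048]),("tongue",[-.081,0,0]),("flange",[.075,0,0])]
B=[("block",[0,0,0]),("block_handle",[0,0,.05])]
X=[("bay",[0,0,.11]),("lip",[-.0725,0,.121]),("catch",[.0784,0,.122]),("extractor",[0,0,0])]
pc=fit(C,pc,g(pc));print("cas",pc)
pb=fit(B,pb,g(pb));print("blk",pb)
pe=fit(X,pe,g(pe));print("ext",pe)
np.savez("p0.npz",c=pc,b=pb,e=pe)
items=[(pose(pc),CAS,(0,0,255)),(pose(pb),BLK,(255,0,255)),(pose(pe),EXT,(0,255,0))]
show(F["top"],items,(285,170),2.6,"pics/t1.png",300)
show(F["scene"],items,(240,225),3,"pics/s1.png",260)
E
```

```text
[0.47330539 0.37486315 0.        ] [ 0.44704167 -0.3575906   0.        ] [0.59839974 0.025465   0.11      ]
   scene cassette [0.5 0.8]
   top cassette [-0.3  1.6]
   scene handle [-0.3  2.1]
   top handle [-3.2 -2.7]
   scene tongue [-0.7 -1.6]
   top tongue [0.8 0.2]
   top flange [ 0.2 -0.2]
cas [0.46996692 0.38082605 0.31673011]
   scene block [2.3 0.2]
   top block [-1.3  1.1]
   scene block_handle [0.1 1.2]
   top block_handle [1.4 0.8]
blk [ 0.44563793 -0.35096597 -0.35      ]
   scene bay [0.  0.1]
   top bay [-2.2 -2.4]
   scene lip [ 0.5 -1.1]
   top lip [0.9 1.4]
   scene catch [-0.4  4.7]
   top catch [-1.  0.]
   scene extractor [-4.  -2.3]
   top extractor [ 3.7 -3.2]
ext [0.59519049 0.03230499 0.17172534]
```

View pics/t1.png

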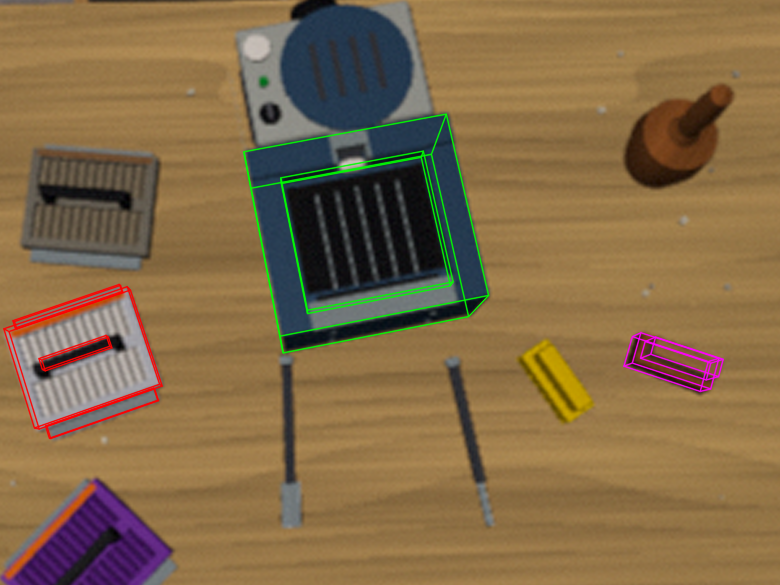

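View pics/s1.png

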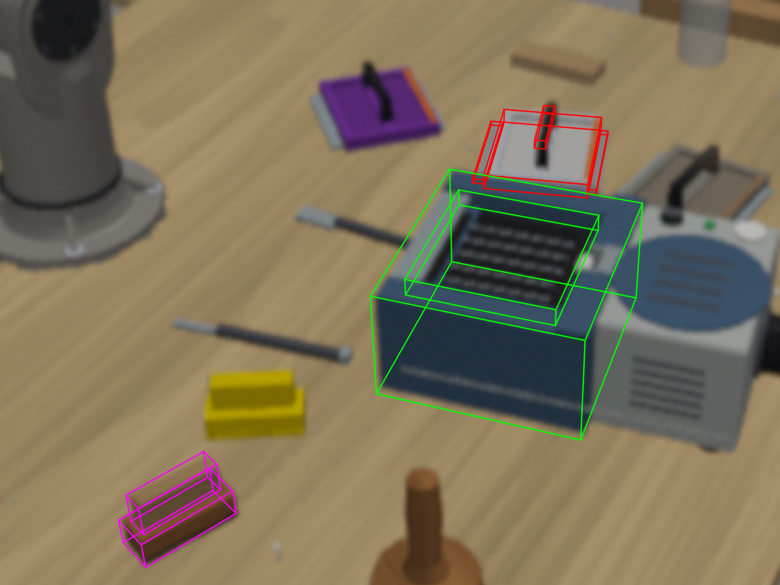

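```bash
cat >> h.py <<'E'
FAN=[box(.115,.262,-.105,.105,0,.14)]
CASH=CAS[:3]
def sil(f,P,bs,N=4):
    H,W=f["color"].shape[:2]; m=np.zeros((H*N,W*N),np.uint8)
    for b in bs: cv2.fillConvexPoly(m,cv2.convexHull((proj(f,tf(P,b))*N*16+N*8).astype(np.int32)),255,cv2.LINE_8,4)
    return cv2.resize(m,(W,H),interpolation=cv2.INTER_AREA)/255.
def fitmask(masks,bs,p0,steps=(.006,.003,.0015,.0008),z=0,wy=10):
    # masks: list of (frame,bool mask, roi-valid mask or None)
    def cost(p):
        c=0
        for f,m,v in masks:
            d=np.abs(sil(f,pose(p,z),bs)-m)
            if v is not None: d=d*v
            c+=d.sum()
        return c
    from scipy.optimize import minimize
    p0=np.array(p0); sc=np.array([.004,.004,.05])
    s=minimize(lambda q:cost(p0+q*sc),np.zeros(3),method="Nelder-Mead",options=dict(initial_simplex=np.vstack([np.zeros(3),np.eye(3)]),xatol=.01,fatol=.05,maxiter=250))
    return p0+s.x*sc,s.fun
E
python3 - <<'E'
from h import *
d=np.load("p0.npz");F={n:eyes.grab_frame(n) for n in("scene","top")}
def tr(n,q,uv):
    L=[m for m in spotter.trace(F[n],q) if np.hypot(*(np.array(m["uv"])-uv))<25]
    print(n,q,[(np.round(m["uv"]),round(m["confidence"],2),m["pixels"].sum()) for m in L]); return L[0]["pixels"].astype(float) if L else None
mc=tr("top","cassette",(168,195)); mb=tr("top","block",(393,197)); me=tr("top","extractor",(275,140))
sb=tr("scene","block",(170,300)); se=tr("scene","extractor",(300,235))
pc=pb=pe=None
for nm,masks,bs,p in (("c",[("top",mc)],CASH,d["c"]),("b",[("top",mb)],BLK,d["b"]),("b2",[("top",mb),("scene",sb)],BLK,d["b"]),("e",[("top",me)],[EXT[0]]+FAN,d["e"]),("e2",[("top",me),("scene",se)],[EXT[0]]+FAN,d["e"])):
    if any(m[1] is None for m in masks): continue
    q,c=fitmask([(F[n],m,None) for n,m in masks],bs,p);print(nm,np.round(q,4),round(c,1))
    if nm=="c":pc=q
    if nm=="b2":pb=q
    if nm=="e2":pe=q
np.savez("p1.npz",c=pc,b=pb,e=pe)
items=[(pose(pc),CAS,(0,0,255)),(pose(pb),BLK,(255,0,255)),(pose(pe),EXT+FAN,(0,255,0))]
show(F["top"],items,(285,170),2.6,"pics/t2.png",300)
show(F["scene"],items,(260,225),3,"pics/s2.png",260)
E
```

```text
top cassette [(array([166., 199.]), 0.82, np.int64(2295))]
top block [(array([396., 194.]), 0.58, np.int64(473))]
top extractor [(array([269., 130.]), 0.62, np.int64(9735))]
scene block [(array([168., 301.]), 0.77, np.int64(828))]
scene extractor [(array([305., 233.]), 0.9, np.int64(9879))]
c [0.4686 0.3787 0.3499] 110.0
b [ 0.4452 -0.3515 -0.3825] 48.3
b2 [ 0.4459 -0.3509 -0.4093] 110.0
e [0.5949 0.0314 0.1739] 271.0
e2 [0.5964 0.0328 0.1718] 1009.4
```

View pics/t2.png

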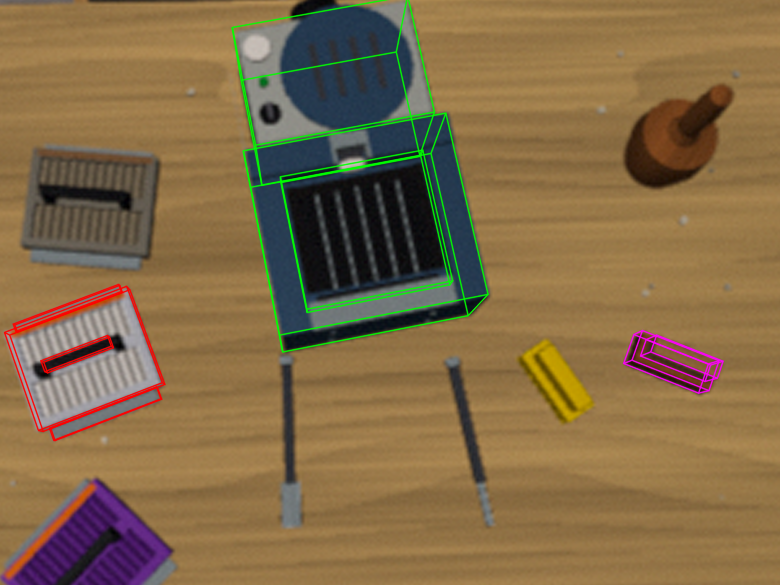

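View pics/s2.png

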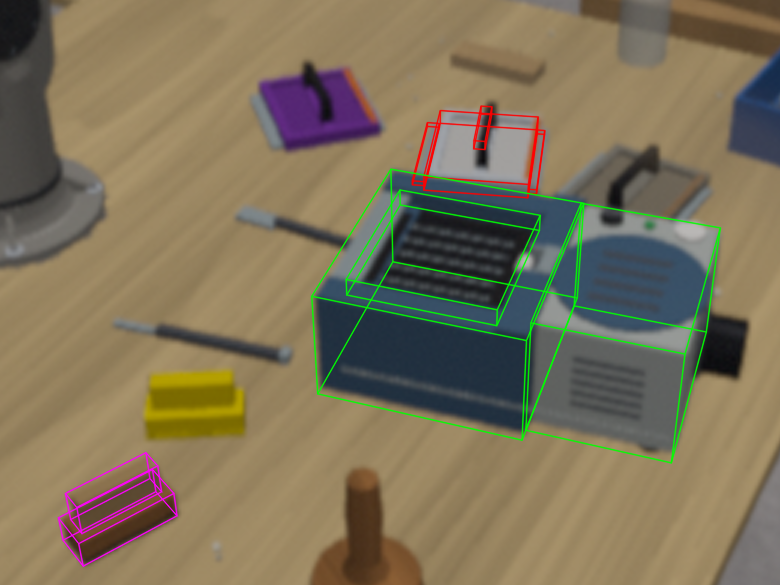

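The refined fits overlay well: cassette about (0.469, 0.380, yaw 0.33), extractor about (0.5955, 0.032, yaw 0.172), block about (0.446, -0.351, yaw about -0.40). Next is a row planner.

```bash
cat >> h.py <<'E'
def plan(tgt,yaw,g,step=6.0,base=None,n=None):
    """rows from measured pose to target (world), tool y at yaw (mod pi)"""
    o=r.get_obs(); R=Ro.from_rotvec(o["orientation"]).as_matrix(); p=np.array(o["tcp_pos"])
    if base is not None: p=np.array(base[:3])
    cur=np.arctan2(R[1,1],R[0,1]); dy=(yaw-cur+np.pi/2)%np.pi-np.pi/2
    d=np.array(tgt)-p
    k=n or int(max(1,np.ceil(np.linalg.norm(d)*100/step),np.ceil(abs(dy)/.18)))
    out=[]
    T=R.copy();pp=p.copy()
    s=-dy*0
    # tool z is down => +world yaw = -tool turn
    for i in range(k):
        rem=(np.array(tgt)-pp)/(k-i)
        c=np.arctan2(T[1,1],T[0,1]); ry=((yaw-c+np.pi/2)%np.pi-np.pi/2)/(k-i)
        l=np.round(T.T@rem*100,2); t=round(-ry,3)
        pp=pp+T@(l/100); T=T@Ro.from_euler("z",t).as_matrix()
        out.append(f"{l[0]:g} {l[1]:g} {l[2]:g} {t:g} {g}")
    print(f"from {np.round(p,4)} yaw {cur:.3f} d {np.round(d,4)} dyaw {dy:.3f}")
    for i in range(0,len(out),8): print("; ".join(out[i:i+8]))
def st():
    o=r.get_obs();R=Ro.from_rotvec(o["orientation"]).as_matrix()
    print("t",o["clock"],"tcp",np.round(o["tcp_pos"],4),"yaw",round(np.arctan2(R[1,1],R[0,1]),3),"tz",np.round(R[:,2],3),"F",np.round(o["contact_force"],1),"w",round(float(o["grip_width"]),4))
BAY=(0.5955,0.032,0.172)
def bayw(L): return tf(pose(BAY,.11),L)[0]
E
python3 - <<'E'
from h import *
st();plan([.469,.380,.12],.33,1)
E
```

```text
t 2.55 tcp [0.1623 0.6552 0.2393] yaw 1.328 tz [-0. -0. -1.] F [ 0.2 -0.7 -0.3] w 0.0853
from [0.1623 0.6552 0.2393] yaw 1.328 d [ 0.3067 -0.2752 -0.1193] dyaw -0.998
-4.55 -2.42 1.49 0.125 1; -4.81 -1.83 1.49 0.125 1; -5.01 -1.22 1.49 0.125 1; -5.12 -0.58 1.49 0.125 1; -5.15 0.06 1.49 0.124 1; -5.1 0.7 1.49 0.125 1; -4.98 1.32 1.49 0.124 1; -4.77 1.93 1.5 0.125 1
```

Call:
carry_out(series="-4.55 -2.42 1.49 0.125 1; -4.81 -1.83 1.49 0.125 1; -5.01 -1.22 1.49 0.125 1; -5.12 -0.58 1.49 0.125 1; -5.15 0.06 1.49 0.124 1; -5.1 0.7 1.49 0.125 1; -4.98 1.32 1.49 0.124 1; -4.77 1.93 1.5 0.125 1", grip_force=25)

```text
clock: 3.55
tcp_pos: [0.4702, 0.3791, 0.1198]
orientation: [1.831, 2.553, 0.001]
contact_force: [0.8, 1.0, -1.0]
grip_width: 0.0852
```

Call:
carry_out(series="0 0 0 0 1; 0 0 0 0 1")

```text
clock: 3.8
tcp_pos: [0.4687, 0.3805, 0.12]
orientation: [-1.825, -2.556, -0.0]
contact_force: [0.2, -0.1, 0.1]
grip_width: 0.0853
```

```bash
python3 - <<'E'
from h import *
st();plan([.469,.380,.040],.33,1,step=3)
f=eyes.grab_frame("top")
pc=(.469,.380,.33)
show(f,[(pose(pc),CAS,(0,0,255))],(168,195),6,"pics/t3.png",120)
E
```

```text
t 3.8 tcp [0.4687 0.3805 0.12  ] yaw 0.331 tz [-0.  0. -1.] F [ 0.2 -0.1  0.1] w 0.0853
from [0.4687 0.3805 0.12  ] yaw 0.331 d [ 0.0003 -0.0005 -0.08  ] dyaw -0.001
-0.02 0 2.67 0 1; -0.02 0.01 2.67 0 1; -0.02 0 2.66 0.001 1
```

View pics/t3.png

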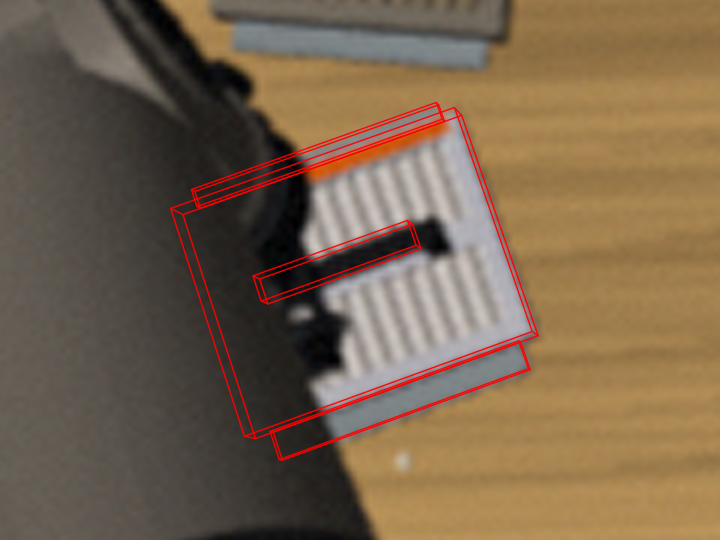

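The overlay fits the cassette in the top view: bar end at crop (430,235), frame edges within about 1 px. Descending to grip.

Call:
carry_out(series="0 0 2.7 0 1; 0 0 2.7 0 1; 0 0 2.6 0 1; 0 0 0 0 1; 0 0 0 0 0; 0 0 0 0 0; 0 0 0 0 0; 0 0 0 0 0", grip_force=30)

```text
clock: 4.85
tcp_pos: [0.4694, 0.3803, 0.0406]
orientation: [1.826, 2.556, 0.002]
contact_force: [-3.4, -1.4, 6.0]
grip_width: 0.0133
```

```bash
python3 - <<'E'
from h import *
st()
E
```

```text
t 4.85 tcp [0.4694 0.3803 0.0406] yaw 0.33 tz [ 0.001  0.001 -1.   ] F [-3.4 -1.4  6. ] w 0.0133
```

```bash
python3 - <<'E'
from h import *
w=bayw([-.163,0,0]);print(w, np.round(r.get_obs()["joints"],2))
plan([.469,.380,.205],.33,0,step=4)
plan([w[0],w[1],.190],.172,0,step=5,base=[.469,.380,.205])
E
```

```text
[0.43490516 0.00410203 0.11      ] [-0.98  0.62  0.26  1.88 -0.24  0.66 -0.24]
from [0.4694 0.3803 0.0406] yaw 0.330 d [-0.0004 -0.0003  0.1644] dyaw -0.000
-0 -0 -3.29 0 0; -0 -0.01 -3.29 0 0; -0 -0 -3.29 0 0; -0 -0.01 -3.28 0 0; -0.01 -0 -3.29 0 0
from [0.469 0.38  0.205] yaw 0.330 d [-0.0341 -0.3759 -0.015 ] dyaw -0.158
-4.31 -1.93 0.18 0.02 0; -4.34 -1.84 0.18 0.02 0; -4.38 -1.75 0.18 0.02 0; -4.42 -1.66 0.18 0.02 0; -4.45 -1.58 0.19 0.02 0; -4.48 -1.49 0.18 0.019 0; -4.5 -1.4 0.19 0.02 0; -4.53 -1.31 0.18 0.019 0
```

Call:
carry_out(series="0 0 -1.5 0 0; 0 0 -3.0 0 0; 0 0 -4.0 0 0; 0 0 -4.0 0 0; 0 0 -4.0 0 0; 0 0 0 0 0")

```text
clock: 5.6
tcp_pos: [0.4705, 0.381, 0.2086]
orientation: [1.826, 2.555, 0.01]
contact_force: [-0.1, 0.7, -5.3]
grip_width: 0.0132
```

Call:
carry_out(series="-4.31 -1.93 0.18 0.02 0; -4.34 -1.84 0.18 0.02 0; -4.38 -1.75 0.18 0.02 0; -4.42 -1.66 0.18 0.02 0; -4.45 -1.58 0.19 0.02 0; -4.48 -1.49 0.18 0.019 0; -4.5 -1.4 0.19 0.02 0; -4.53 -1.31 0.18 0.019 0")

```text
clock: 6.6
tcp_pos: [0.4331, 0.0025, 0.1893]
orientation: [-2.022, -2.402, 0.003]
contact_force: [0.5, -1.0, -4.3]
grip_width: 0.0135
```

```bash
python3 - <<'E'
from h import *
st()
w=bayw([-.163,0,0])
plan([w[0],w[1],.175],.172,0,step=2)
f=eyes.grab_frame("scene")
o=r.get_obs();p=o["tcp_pos"]
show(f,[(pose((p[0],p[1],.172),p[2]-.0406),CAS,(0,0,255)),(pose(BAY),EXT,(0,255,0))],(240,215),4,"pics/s4.png",190)
E
```

```text
t 6.6 tcp [0.4331 0.0025 0.1893] yaw 0.171 tz [-0.002 -0.    -1.   ] F [ 0.5 -1.  -4.3] w 0.0135
from [0.4331 0.0025 0.1893] yaw 0.171 d [ 0.0018  0.0016 -0.0143] dyaw 0.001
0.13 0.21 1.42 -0.001 0
```

View pics/s4.png

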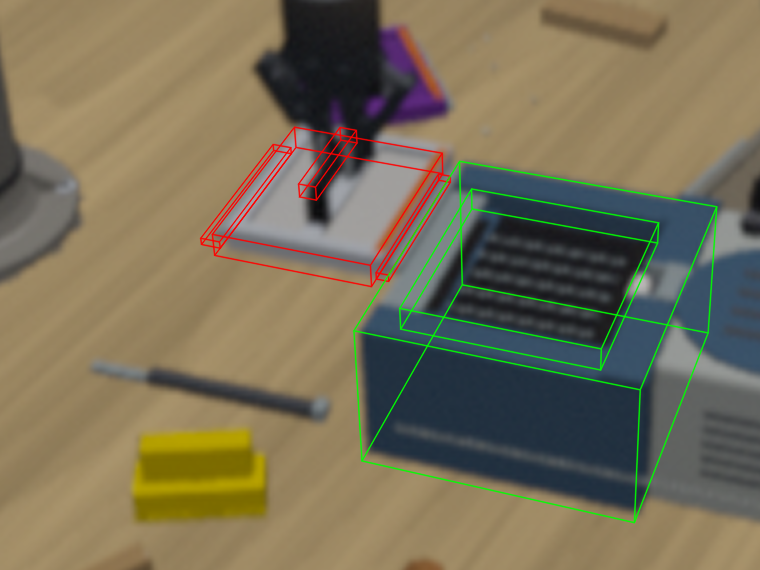

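The cassette is held level in front of the extractor: stripe edge at crop (415,200), with the flange over the front rim. Now I press the flange down on the rim so the cassette tilts in the pads.

Call:
carry_out(series="0.1 0.2 1.0 0 0; 0 0 0.8 0 0; 0 0 0.5 0 0; 0 0 0.5 0 0; 0 0 0 0 0")

```text
clock: 7.28
tcp_pos: [0.4354, 0.006, 0.1622]
orientation: [-2.02, -2.403, 0.003]
contact_force: [-6.9, 0.1, 8.4]
grip_width: 0.0134
```

```bash
python3 - <<'E'
from h import *
st()
f=eyes.grab_frame("scene")
show(f,[],(240,215),4,"pics/s5.png",190)
E
```

```text
t 7.275 tcp [0.4354 0.006  0.1622] yaw 0.173 tz [-0.003  0.    -1.   ] F [-6.9  0.1  8.4] w 0.0134
```

View pics/s5.png

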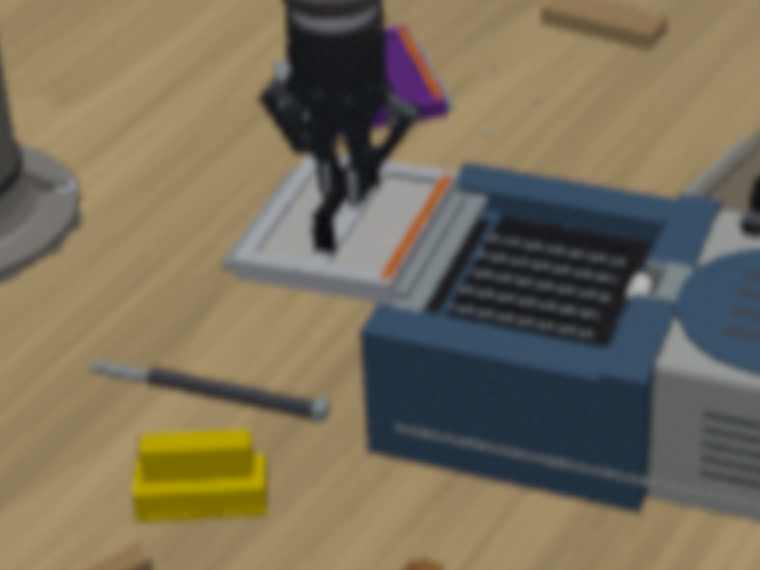

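Call:
carry_out(series="0 -0.1 0.4 0 0; 0 -0.05 0.4 0 0; 0 0 0 0 0")

```text
clock: 7.7
tcp_pos: [0.431, 0.0051, 0.1538]
orientation: [-2.017, -2.399, 0.009]
contact_force: [-16.3, -1.0, 16.1]
grip_width: 0.0135
```

```bash
python3 - <<'E'
from h import *
st()
f=eyes.grab_frame("scene")
show(f,[],(240,215),4,"pics/s6.png",190)
E
```

```text
t 7.7 tcp [0.431  0.0051 0.1538] yaw 0.172 tz [-0.009  0.    -1.   ] F [-16.3  -1.   16.1] w 0.0135
```

View pics/s6.png

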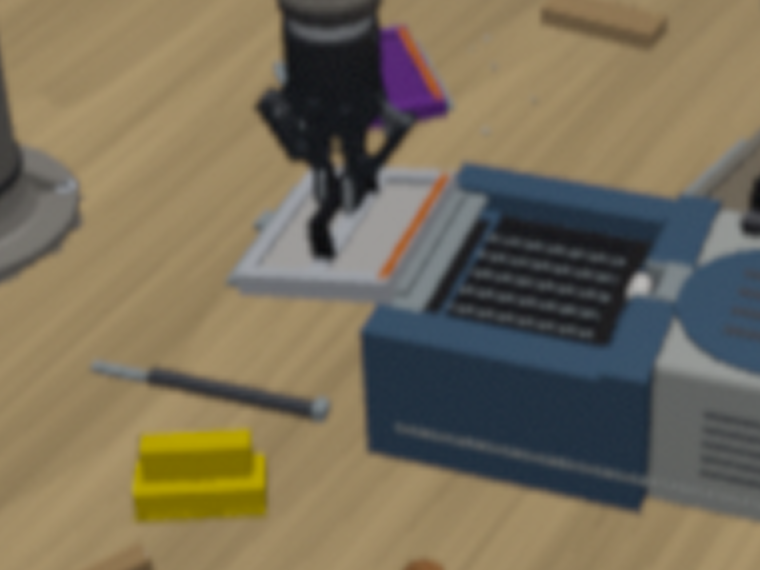

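Call:
carry_out(series="0 -0.2 0.3 0 0; 0 -0.2 0.4 0 0; 0 0 0 0 0; 0 0 -1.5 0 0; 0 0 -3 0 0; 0 0 0 0 0")

```text
clock: 8.5
tcp_pos: [0.4328, 0.0052, 0.1938]
orientation: [2.02, 2.403, 0.006]
contact_force: [-0.7, 0.6, -5.0]
grip_width: 0.0134
```

```bash
python3 - <<'E'
from h import *
st()
f=eyes.grab_frame("scene")
cv2.imwrite("pics/raw7.png",f["color"])
show(f,[],(240,205),4,"pics/s7.png",190)
f=eyes.grab_frame("top")
cv2.imwrite("pics/rawt7.png",f["color"])
show(f,[],(285,210),4,"pics/t7.png",190)
E
```

```text
t 8.5 tcp [0.4328 0.0052 0.1938] yaw 0.173 tz [ 0.004  0.002 -1.   ] F [-0.7  0.6 -5. ] w 0.0134
```

View pics/s7.png

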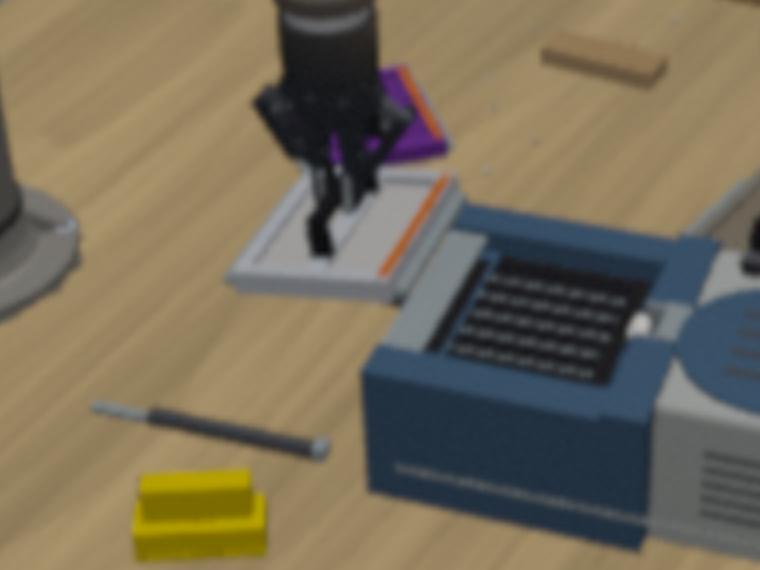

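View pics/t7.png

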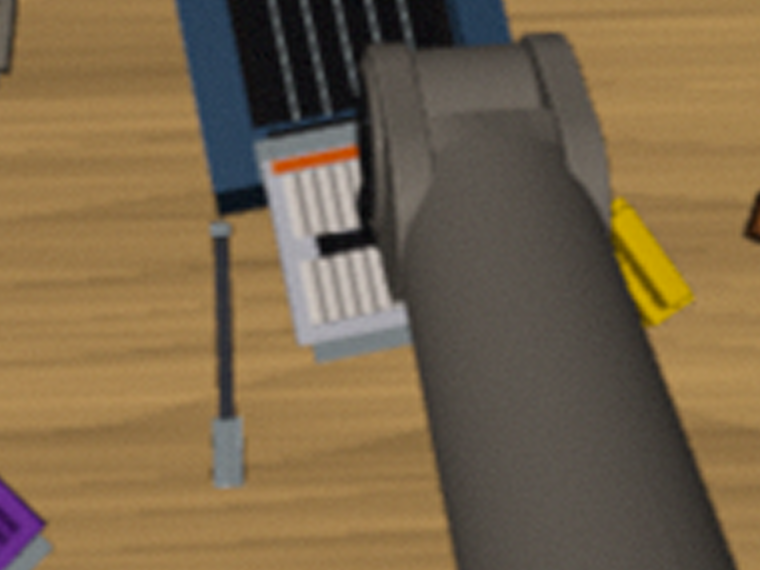

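```bash
cat >> h.py <<'E'
def caspose(q,tcp,yaw):
    # q: tilt(+ = stripe up), slide along y, bar height above tcp, dx
    Rm=Ro.from_euler("z",yaw).as_matrix()@Ro.from_euler("y",-q[0]).as_matrix()
    bar=np.array(tcp)+np.array([0,0,q[2]])+Ro.from_euler("z",yaw).as_matrix()@np.array([0,q[1],0])
    return Rm,bar-Rm@np.array([0,0,.048])
E
python3 - <<'E'
from h import *
o=r.get_obs();t=o["tcp_pos"]
S=eyes.grab_frame("scene");T=eyes.grab_frame("top")
pts=[(S,[-.065,-.08,.02],((234+580)/4,(276+535)/4)),(S,[.065,-.08,.02],((392+580)/4,(282+535)/4)),(S,[.065,.08,.02],((455+580)/4,(179+535)/4)),
(T,[.065,.08,.02],((267+760)/4,(154+555)/4)),(T,[-.065,.08,.02],((300+760)/4,(345+555)/4)),(T,[-.081,.07,.006],((318+760)/4,(361+555)/4)),(T,[.075,.07,.006],((257+760)/4,(142+555)/4))]
fun=lambda q:np.concatenate([proj(f,tf(caspose(q,t,q[3]),L))[0]-np.array(u) for f,L,u in pts])
s=least_squares(fun,[.15,0,.008,.172],loss="soft_l1")
print(np.round(s.x,4)); print(np.round(fun(s.x).reshape(-1,2),1))
P=caspose(s.x,t,s.x[3])
show(S,[(P,CAS,(0,0,255))],(240,205),4,"pics/s8.png",190)
show(T,[(P,CAS,(0,0,255)),(pose(BAY),EXT,(0,255,0))],(285,210),4,"pics/t8.png",190)
E
```

```text
[ 0.1846 -0.0003  0.0075  0.1918]
[[-1.6  0.9]
 [-2.5  0. ]
 [-1.4 -2. ]
 [-1.9  1.7]
 [-0.3 -0.2]
 [-0.5 -0.1]
 [ 3.2  0.5]]
```

View pics/s8.png

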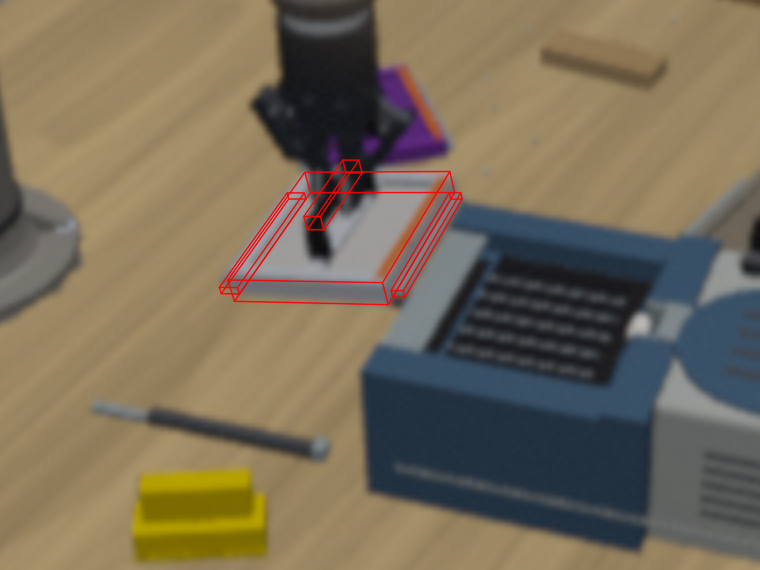

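View pics/t8.png

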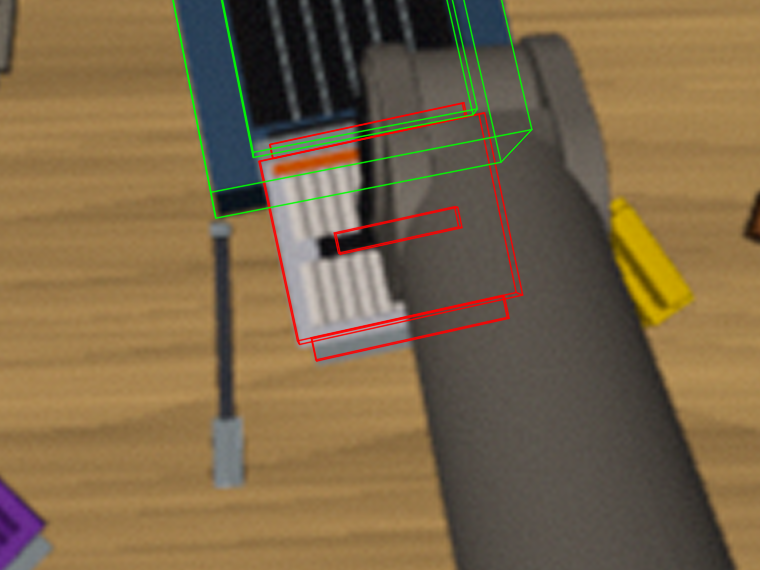

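Picture s8/t8: the cassette stays tilted in the grip at about 0.18 rad, with the tongue side low at crop (225,290). It needs a little more, so I press once more, 6 mm deeper.

Call:
carry_out(series="0 0 2 0 0; 0 0 2 0 0; 0 0 0.7 0 0; 0 -0.1 0.3 0 0; 0 -0.1 0.3 0 0; 0 0 0 0 0; 0 0 -2 0 0; 0 0 -3.5 0 0")

```text
clock: 9.7
tcp_pos: [0.4275, 0.0039, 0.1932]
orientation: [-2.021, -2.402, 0.007]
contact_force: [0.6, 0.3, -4.3]
grip_width: 0.0136
```

Call:
carry_out(series="0 0 0 0 0; 0 0 0 0 0")

```text
clock: 9.95
tcp_pos: [0.4283, 0.0042, 0.1932]
orientation: [-2.021, -2.403, 0.002]
contact_force: [0.5, -0.6, -5.4]
grip_width: 0.0133
```

```bash
python3 - <<'E'
from h import *
st()
S=eyes.grab_frame("scene");T=eyes.grab_frame("top")
t=r.get_obs()["tcp_pos"]
for q in("tongue","flange","handle","cassette"):
    for n,f in(("S",S),("T",T)):
        for m in spotter.mark_of(f,q):
            e=proj(f,t)[0]-m["uv"]
            if np.hypot(*e)<50: print(n,q,np.round(m["uv"],1),round(m["confidence"],2))
show(S,[],(235,200),6,"pics/s9.png",120)
show(T,[],(270,215),6,"pics/t9.png",120)
E
```

```text
t 9.95 tcp [0.4283 0.0042 0.1932] yaw 0.172 tz [-0.002 -0.    -1.   ] F [ 0.5 -0.6 -5.4] w 0.0133
S tongue [212.5 193.7] 0.85
T tongue [293.1 223.9] 0.84
T tongue [287.  195.7] 0.18
S flange [253.3 160.2] 0.78
S flange [252.6 191.2] 0.68
S flange [233.9 205.3] 0.45
T flange [279.4 170.4] 0.82
S handle [230.9 178.8] 0.96
S handle [235.9 156.5] 0.56
T handle [290.1 197.9] 0.56
S cassette [230.7 192.3] 0.59
T cassette [287.3 193.3] 0.59
```

View pics/s9.png

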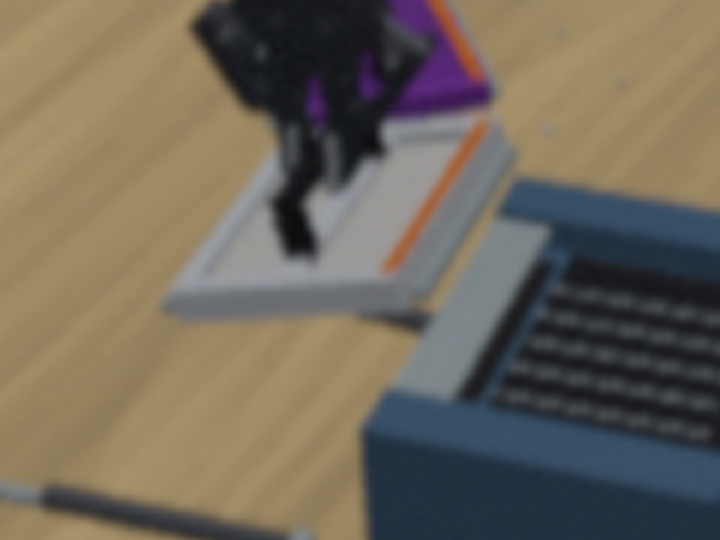

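View pics/t9.png

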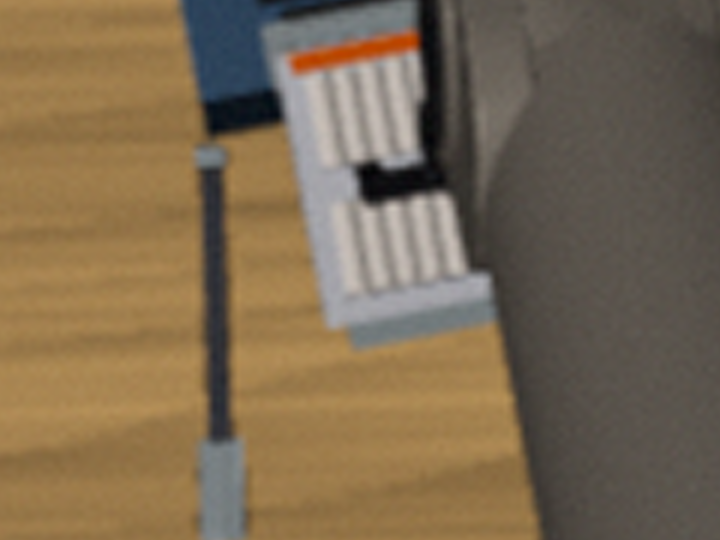

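```bash
python3 - <<'E'
from h import *
o=r.get_obs();t=o["tcp_pos"]
S=eyes.grab_frame("scene");T=eyes.grab_frame("top")
s6=lambda x,y:((x+1050)/6,(y+930)/6); t6=lambda x,y:((x+1260)/6,(y+1020)/6)
pts=[(S,[-.065,-.08,.02],s6(170,300)),(S,[.065,-.08,.02],s6(408,278)),(S,[.065,.08,.02],s6(500,122)),(S,[.065,-.08,.0],s6(412,304)),(S,[-.065,-.08,.0],s6(182,319)),
(T,[.065,.08,.02],t6(281,55)),(T,[-.065,.08,.02],t6(331,327)),(T,[-.081,.07,.006],t6(354,348)),
(S,[.075,.07,.006],s6(517,152)),(T,[.065,.08,.02],t6(281,55)),
(S,[-.081,0,0],(212.5,193.7)),(T,[-.081,0,0],(293.1,223.9)),(S,[.075,0,0],(252.6,191.2)),(T,[.075,0,0],(279.4,170.4)),(S,[0,0,.048],(230.9,178.8))]
fun=lambda q:np.concatenate([proj(f,tf(caspose(q,t,.172),L))[0]-np.array(u) for f,L,u in pts])
s=least_squares(fun,[.15,0,.008],loss="soft_l1")
print(np.round(s.x,4)); print(np.round(fun(s.x).reshape(-1,2),1))
P=caspose(s.x,t,.172)
show(S,[(P,CAS,(0,0,255))],(235,200),6,"pics/s10.png",120)
show(T,[(P,CAS,(0,0,255)),(pose(BAY),EXT,(0,255,0))],(270,215),6,"pics/t10.png",120)
E
```

```text
[0.2525 0.0018 0.0096]
[[-1.3 -2.1]
 [-3.4  0.2]
 [-0.9 -1.3]
 [-2.2  1.5]
 [-1.3  0.1]
 [-2.  -1. ]
 [-1.6 -0.4]
 [-1.3 -0.1]
 [-0.8 -1.1]
 [-2.  -1. ]
 [-2.5  0.8]
 [-1.5 -1.3]
 [ 0.9  1.4]
 [ 2.4 -1.6]
 [-3.1  1.8]]
```

View pics/s10.png

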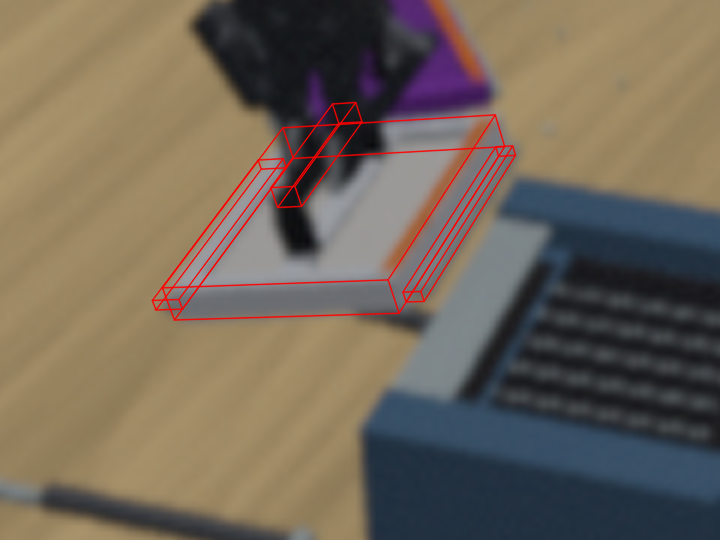

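View pics/t10.png

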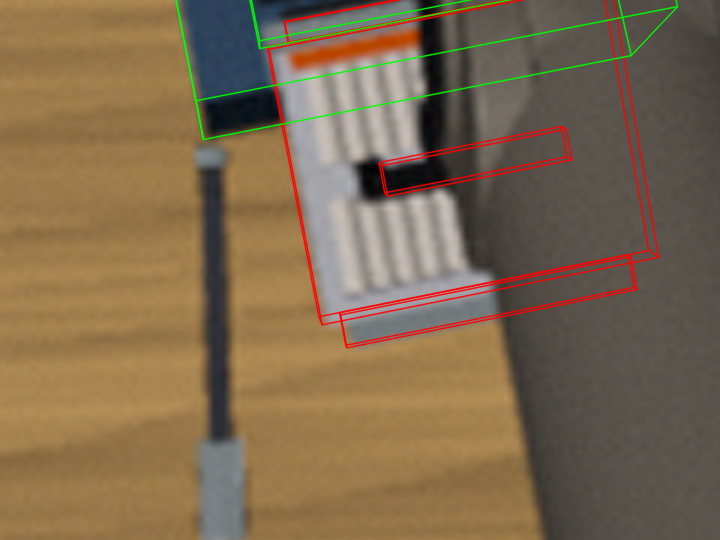

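```bash
python3 - <<'E'
from h import *
o=r.get_obs();t=o["tcp_pos"]
S=eyes.grab_frame("scene");T=eyes.grab_frame("top")
s6=lambda x,y:((x+1050)/6,(y+930)/6); t6=lambda x,y:((x+1260)/6,(y+1020)/6)
pts=[(S,[-.065,-.08,.02],s6(170,300)),(S,[.065,-.08,.02],s6(408,278)),(S,[.065,.08,.02],s6(500,122)),(S,[.065,-.08,.0],s6(412,304)),(S,[-.065,-.08,.0],s6(182,319)),
(T,[.065,.08,.02],t6(281,55)),(T,[-.065,.08,.02],t6(331,327)),(T,[-.081,.07,.006],t6(354,348)),
(S,[.075,.07,.006],s6(517,152)),
(S,[-.081,0,0],(212.5,193.7)),(T,[-.081,0,0],(293.1,223.9)),(S,[.075,0,0],(252.6,191.2)),(T,[.075,0,0],(279.4,170.4)),(S,[0,0,.048],(230.9,178.8))]
def cp(q):
    R_,x=caspose(q,t,q[4]); return R_,x+Ro.from_euler("z",.172).as_matrix()@np.array([q[3],0,0])
fun=lambda q:np.concatenate([proj(f,tf(cp(q),L))[0]-np.array(u) for f,L,u in pts])
s=least_squares(fun,[.15,0,.008,0,.172],loss="soft_l1")
print("tilt,slide,h,dx,yaw",np.round(s.x,4)); print(np.round(fun(s.x).reshape(-1,2),1))
P=cp(s.x); print("tongue",tf(P,[-.081,0,0]),"in bay",(tf(P,[-.081,0,0])[0]-bayw([0,0,0]))@pose(BAY)[0])
E
```

```text
tilt,slide,h,dx,yaw [0.2126 0.0024 0.0106 0.0037 0.2232]
[[ 0.1 -2.2]
 [-0.6  0.3]
 [-0.8 -1.5]
 [ 0.3  1.5]
 [-0.1 -0.1]
 [-3.4 -0.3]
 [-0.5  0.1]
 [ 0.   0.4]
 [-0.6 -1.4]
 [-2.7  0.3]
 [-0.4 -1.9]
 [ 2.1  1.2]
 [ 0.4 -1.9]
 [-2.   1.6]]
tongue [[ 0.3649621  -0.0081739   0.14098662]] in bay [-2.34012075e-01 -1.23812588e-04  3.09866158e-02]
```

```bash
python3 - <<'E'
from h import *
w=bayw([.010,0,0]);plan([w[0],w[1],.196],.172,0,step=4)
E
```

```text
from [0.4292 0.0041 0.1944] yaw 0.172 d [0.1762 0.0296 0.0016] dyaw 0.000
-0.02 3.57 -0.03 -0 0; -0.02 3.57 -0.03 -0 0; -0.02 3.57 -0.03 -0 0; -0.02 3.58 -0.03 -0 0; -0.02 3.57 -0.04 -0 0
```

Call:
carry_out(series="0 3.57 -0.05 0 0; 0 3.57 -0.05 0 0; 0 3.57 0 0 0; 0 3.57 0 0 0; 0 3.57 0 0 0; 0 0 0 0 0; 0 0 0 0 0")

```text
clock: 11.52
tcp_pos: [0.6042, 0.0344, 0.1948]
orientation: [-2.022, -2.403, 0.002]
contact_force: [-0.3, -0.2, -4.3]
grip_width: 0.013
```

```bash
python3 - <<'E'
from h import *
st();o=r.get_obs();t=o["tcp_pos"]
print("tcp bay",(t-bayw([0,0,0]))@pose(BAY)[0])
S=eyes.grab_frame("scene");T=eyes.grab_frame("top")
P=caspose([.23,0,.0085],t,.172)
print("tongue bay",(tf(P,[-.081,0,0])[0]-bayw([0,0,0]))@pose(BAY)[0])
I=[(P,CAS,(0,0,255)),(pose(BAY),EXT,(0,255,0))]
show(S,I,(280,200),5,"pics/s11.png",150)
show(T,I,(280,160),5,"pics/t11.png",150)
show(S,[],(280,200),5,"pics/s11r.png",150)
show(T,[],(280,160),5,"pics/t11r.png",150)
E
```

```text
t 11.525 tcp [0.6042 0.0344 0.1948] yaw 0.172 tz [-0.002 -0.    -1.   ] F [-0.3 -0.2 -4.3] w 0.013
tcp bay [0.00901228 0.00091501 0.08479368]
tongue bay [-0.05891178  0.00091501  0.02809151]
```

View pics/s11.png

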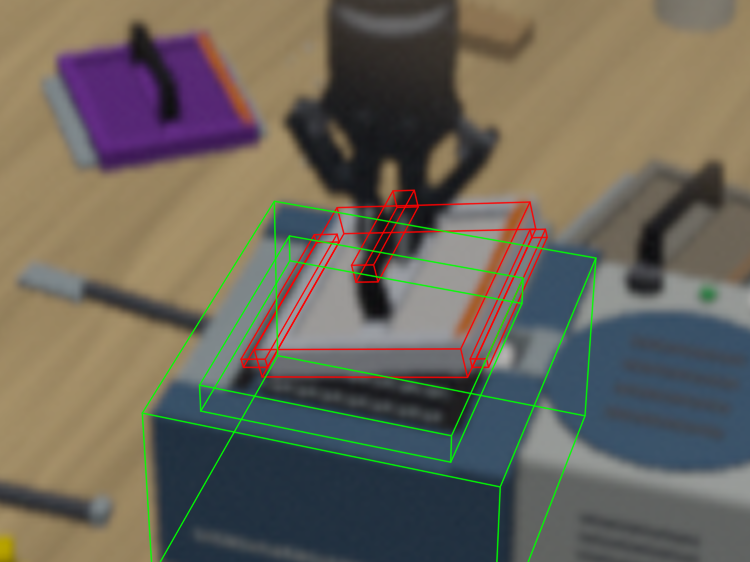

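View pics/t11.png

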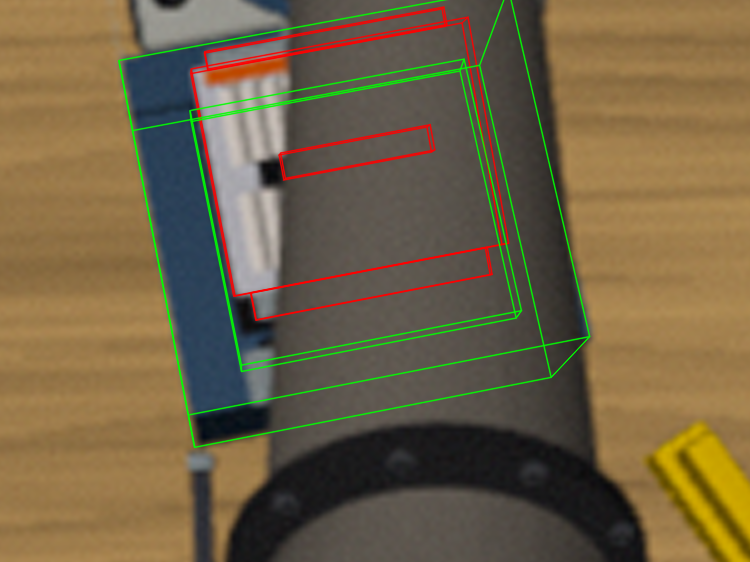

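View pics/s11r.png

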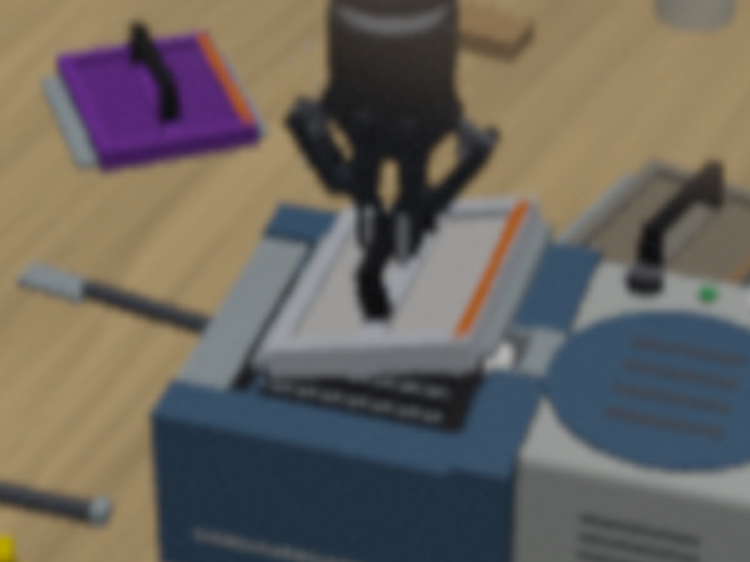

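View pics/t11r.png

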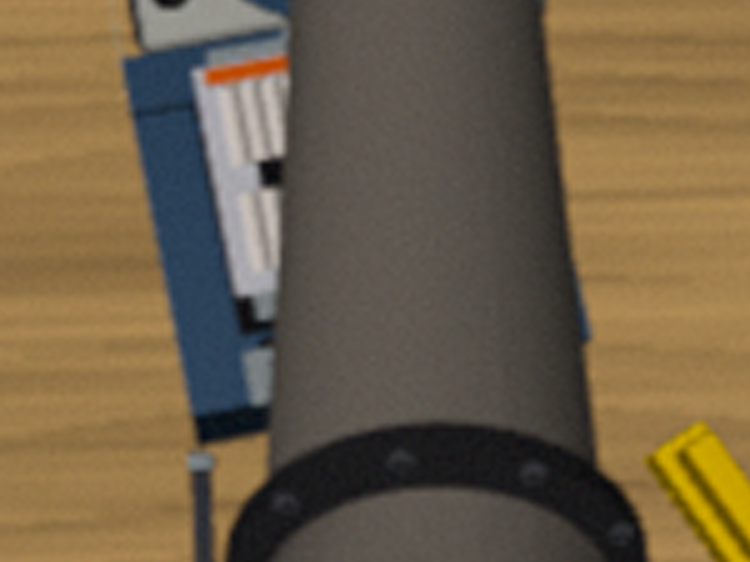

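The top view shows the tilted cassette over the bay, its left edge at crop (215,185) and the extractor's left edge at (149,185). It sits about 2–3 mm too far toward +y, so I correct that and lower.

Call:
carry_out(series="-0.25 0 0 0 0; 0 0 1 0 0; 0 0 0.6 0 0; 0 0 0.3 0 0; 0 0 0 0 0")

```text
clock: 12.25
tcp_pos: [0.6053, 0.0323, 0.176]
orientation: [-2.022, -2.404, 0.001]
contact_force: [-0.1, 0.9, -3.7]
grip_width: 0.0136
```

```bash
python3 - <<'E'
from h import *
st();o=r.get_obs();t=o["tcp_pos"]
print("tcp bay",(t-bayw([0,0,0]))@pose(BAY)[0])
S=eyes.grab_frame("scene")
show(S,[],(270,205),6,"pics/s12.png",120)
E
```

```text
t 12.25 tcp [0.6053 0.0323 0.176 ] yaw 0.172 tz [-0.001 -0.    -1.   ] F [-0.1  0.9 -3.7] w 0.0136
tcp bay [ 0.00968205 -0.00142553  0.06598024]
```

View pics/s12.png

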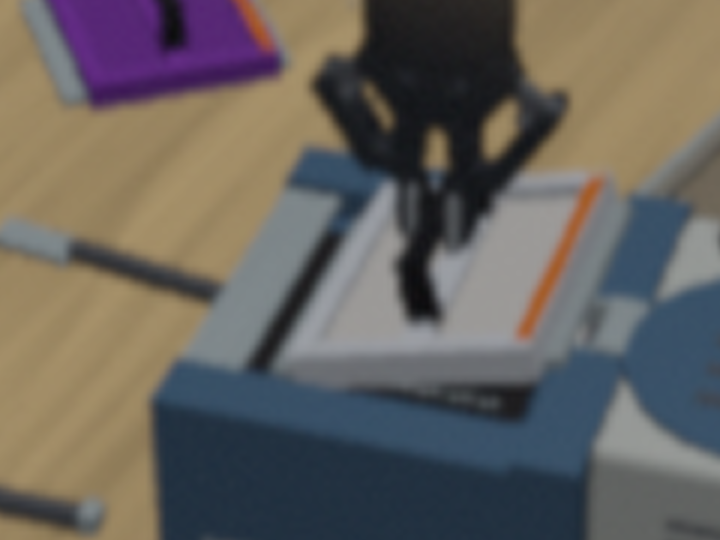

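The tongue end is entering the bay in front of the lip (gap at crop (300,290)), with the striped edge up. Lowering further until it touches.

Call:
carry_out(series="0 0 0.3 0 0; 0 0 0.2 0 0; 0 0 0 0 0")

```text
clock: 12.68
tcp_pos: [0.6054, 0.0323, 0.1712]
orientation: [-2.022, -2.404, 0.0]
contact_force: [-0.1, 0.4, -4.4]
grip_width: 0.0131
```

Call:
carry_out(series="0 0 0.15 0 0; 0 0 0.1 0 0; 0 0 0 0 0")

```text
clock: 13.05
tcp_pos: [0.6054, 0.0323, 0.1688]
orientation: [-2.022, -2.404, 0.0]
contact_force: [0.4, -0.2, -4.0]
grip_width: 0.0134
```

Call:
carry_out(series="0 0 0.15 0 0; 0 0 0.1 0 0; 0 0 0 0 0")

```text
clock: 13.42
tcp_pos: [0.6067, 0.0323, 0.1672]
orientation: [2.021, 2.403, 0.003]
contact_force: [2.5, 0.1, 1.5]
grip_width: 0.0128
```

Call:
carry_out(series="0 0 0.1 0 0; 0 0 0 0 0")

```text
clock: 13.68
tcp_pos: [0.6072, 0.0325, 0.1666]
orientation: [2.021, 2.402, 0.004]
contact_force: [5.1, 0.3, 4.5]
grip_width: 0.0135
```

Seat contact is at TCP z of about 0.1675. Raising 1 mm and sliding the tongue under the lip.

Call:
carry_out(series="0 0 -0.2 0 0; 0 -0.5 0 0 0; 0 -0.5 0 0 0; 0 -0.4 0 0 0; 0 0 0 0 0")

```text
clock: 14.3
tcp_pos: [0.5909, 0.0297, 0.1672]
orientation: [-2.022, -2.403, 0.001]
contact_force: [2.6, 0.4, 1.1]
grip_width: 0.0132
```

```bash
python3 - <<'E'
from h import *
st();o=r.get_obs();t=o["tcp_pos"]
print("tcp bay",(t-bayw([0,0,0]))@pose(BAY)[0])
S=eyes.grab_frame("scene")
show(S,[],(270,205),6,"pics/s13.png",120)
E
```

```text
t 14.3 tcp [0.5909 0.0297 0.1672] yaw 0.172 tz [-0.001  0.    -1.   ] F [2.6 0.4 1.1] w 0.0132
tcp bay [-0.00491934 -0.00150468  0.05720737]
```

View pics/s13.png

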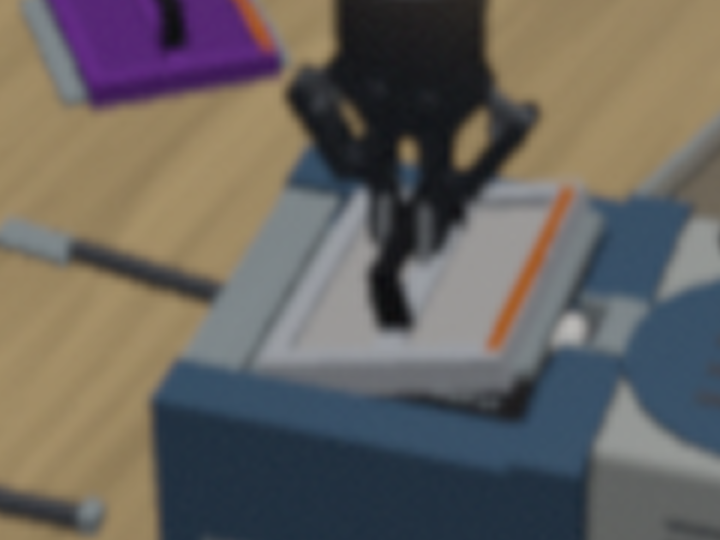

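The tongue is disappearing under the lip (crop (290,300)) and the striped edge is still high. Continuing to the stop wall.

Call:
carry_out(series="0 -0.3 0 0 0; 0 -0.2 0 0 0; 0 0 0 0 0")

```text
clock: 14.72
tcp_pos: [0.5866, 0.029, 0.1674]
orientation: [-2.022, -2.404, 0.0]
contact_force: [3.9, -0.5, 0.4]
grip_width: 0.0136
```

Call:
carry_out(series="0 -0.2 0 0 0; 0 -0.1 0 0 0; 0 0 0 0 0")

```text
clock: 15.1
tcp_pos: [0.5837, 0.0284, 0.1674]
orientation: [-2.022, -2.404, 0.0]
contact_force: [4.0, -0.3, 1.3]
grip_width: 0.0135
```

Call:
carry_out(series="0 -0.15 0 0 0; 0 -0.1 0 0 0; 0 0 0 0 0")

```text
clock: 15.48
tcp_pos: [0.5822, 0.0282, 0.1679]
orientation: [2.021, 2.403, 0.002]
contact_force: [4.9, 1.5, 2.2]
grip_width: 0.0134
```

```bash
python3 - <<'E'
from h import *
st();o=r.get_obs();t=o["tcp_pos"]
print("tcp bay",(t-bayw([0,0,0]))@pose(BAY)[0])
S=eyes.grab_frame("scene")
show(S,[],(270,205),6,"pics/s14.png",120)
E
```

```text
t 15.475 tcp [0.5822 0.0282 0.1679] yaw 0.172 tz [ 0.002  0.    -1.   ] F [4.9 1.5 2.2] w 0.0134
tcp bay [-0.01376516 -0.0014419   0.05787868]
```

View pics/s14.png

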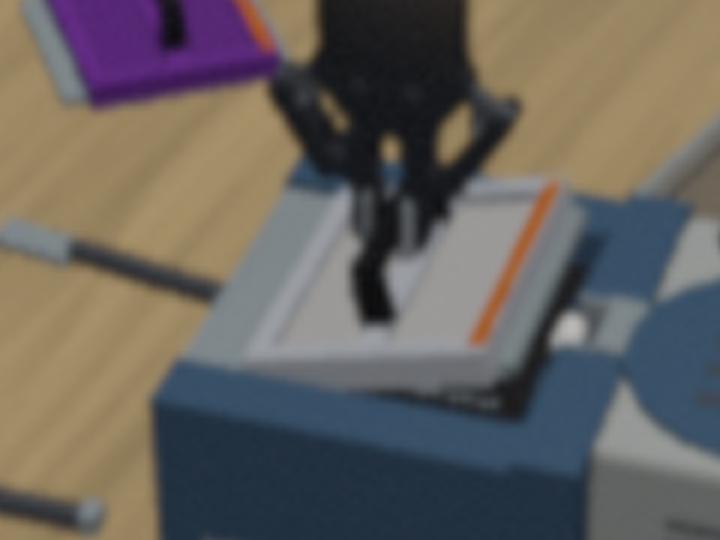

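Call:
carry_out(series="0 -0.2 0 0 0; 0 0 0 0 0")

```text
clock: 15.78
tcp_pos: [0.5815, 0.0281, 0.1685]
orientation: [2.02, 2.402, 0.006]
contact_force: [7.7, 1.6, 2.9]
grip_width: 0.0137
```

Call:
carry_out(series="0 -0.2 0 0 0; 0 0 0 0 0")

```text
clock: 16.02
tcp_pos: [0.5809, 0.028, 0.1692]
orientation: [2.019, 2.4, 0.009]
contact_force: [10.2, 1.9, 3.8]
grip_width: 0.0133
```

Force rises with hardly any motion, so the tongue is at the stop wall, tilt about 0.245. Now I swing it down about the tongue: lower with a small +x arc.

Call:
carry_out(series="0 0.25 0.1 0 0; 0 0.15 0.2 0 0; 0 0.15 0.2 0 0; 0 0.1 0.2 0 0; 0 0 0 0 0")

```text
clock: 16.65
tcp_pos: [0.5868, 0.029, 0.1617]
orientation: [2.019, 2.401, 0.007]
contact_force: [9.8, 1.7, 2.2]
grip_width: 0.0135
```

```bash
python3 - <<'E'
from h import *
st();o=r.get_obs();t=o["tcp_pos"]
print("tcp bay",(t-bayw([0,0,0]))@pose(BAY)[0])
S=eyes.grab_frame("scene")
show(S,[],(270,205),6,"pics/s15.png",120)
E
```

```text
t 16.65 tcp [0.5868 0.029  0.1617] yaw 0.172 tz [ 0.006  0.001 -1.   ] F [9.8 1.7 2.2] w 0.0135
tcp bay [-0.00908632 -0.00149684  0.05166964]
```

View pics/s15.png

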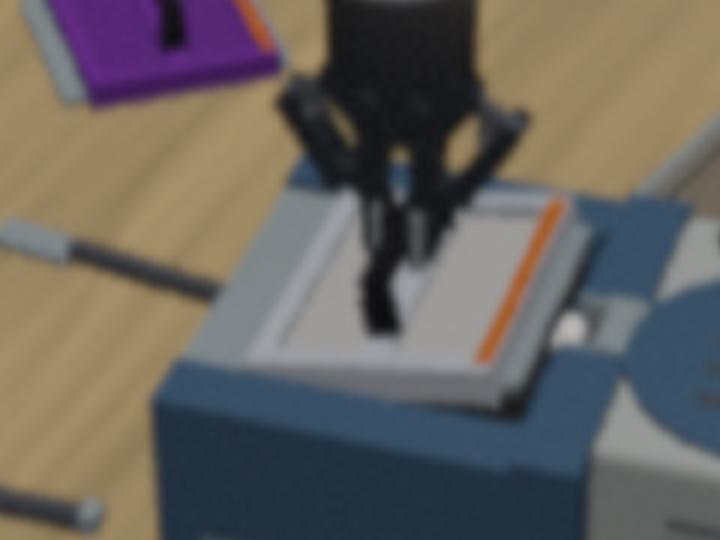

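Call:
carry_out(series="0 0.15 0.15 0 0; 0 0 0 0 0")

```text
clock: 16.95
tcp_pos: [0.588, 0.0292, 0.1602]
orientation: [2.019, 2.401, 0.006]
contact_force: [9.5, 1.5, 4.8]
grip_width: 0.0133
```

```bash
python3 - <<'E'
from h import *
st();o=r.get_obs();t=o["tcp_pos"]
print("tcp bay",(t-bayw([0,0,0]))@pose(BAY)[0])
S=eyes.grab_frame("scene")
show(S,[],(280,210),8,"pics/s16.png",90)
E
```

```text
t 16.95 tcp [0.588  0.0292 0.1602] yaw 0.172 tz [ 0.006  0.001 -1.   ] F [9.5 1.5 4.8] w 0.0133
tcp bay [-0.00791794 -0.00149839  0.05018456]
```

View pics/s16.png

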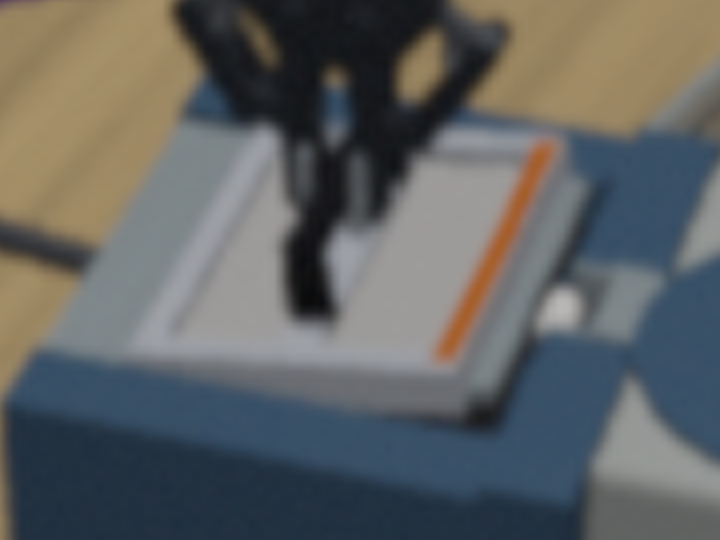

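The flange is about at roller height (roller at crop (560,310)). I relieve the pressure slightly and let go.

Call:
carry_out(series="0 0.2 -0.05 0 0; 0 0 0 0 0.5; 0 0 0 0 0.5; 0 0 0 0 0.5; 0 0 0 0 0.5")

```text
clock: 17.62
tcp_pos: [0.5868, 0.0289, 0.1591]
orientation: [-2.022, -2.403, 0.001]
contact_force: [-0.3, -0.3, 0.6]
grip_width: 0.0426
```

```bash
python3 - <<'E'
from h import *
st();o=r.get_obs();t=o["tcp_pos"]
print("tcp bay",(t-bayw([0,0,0]))@pose(BAY)[0])
S=eyes.grab_frame("scene")
show(S,[],(280,210),8,"pics/s17.png",90)
E
```

```text
t 17.625 tcp [0.5868 0.0289 0.1591] yaw 0.172 tz [-0.001 -0.    -1.   ] F [-0.3 -0.3  0.6] w 0.0426
tcp bay [-0.00911103 -0.0015371   0.04914858]
```

View pics/s17.png

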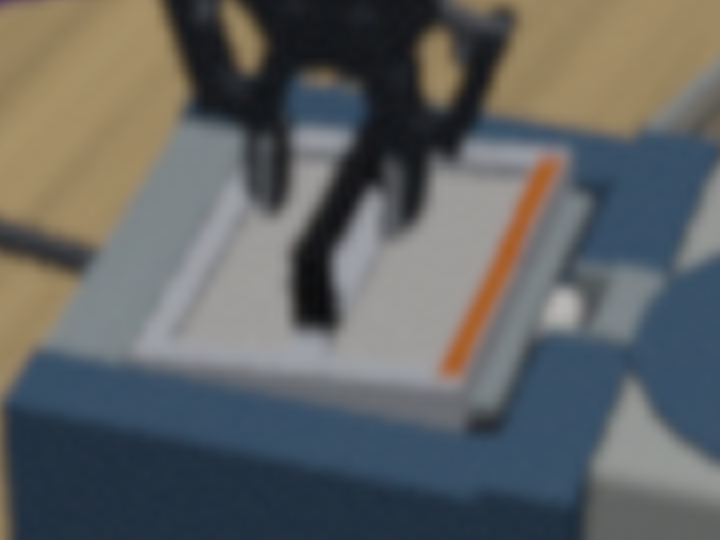

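The cassette has settled with the flange on the roller catch (crop (560,300)), and the fingers are clear of the bar. Lifting away, then re-checking the cassette and block poses.

Call:
carry_out(series="0 0 -1 0 0.5; 0 0 -3 0 0.7; 0 0 -5 0 1; 0 -3 -1 0 1; 0 -5 0 0 1; 0 -5 0 0 1; -3 -1 0 0 1; -4 0 0 0 1")

```text
clock: 18.68
tcp_pos: [0.4606, -0.0639, 0.2603]
orientation: [-2.019, -2.406, -0.004]
contact_force: [0.6, 0.6, 1.6]
grip_width: 0.0856
```

```bash
python3 - <<'E'
from h import *
st()
S=eyes.grab_frame("scene");T=eyes.grab_frame("top")
def P(th): 
    R_=Ro.from_euler("z",BAY[2]).as_matrix()@Ro.from_euler("y",-th).as_matrix()
    return R_,bayw([-.082,-.001,0])-R_@np.array([-.081,0,0])
show(S,[],(280,205),6,"pics/s18.png",125)
show(S,[(P(.115),CAS,(0,0,255)),(pose(BAY),EXT,(0,255,0))],(280,205),6,"pics/s18o.png",125)
show(T,[(P(.115),CAS,(0,0,255)),(pose(BAY),EXT,(0,255,0))],(280,150),6,"pics/t18.png",125)
plan([.446,-.351,.12],-.40,1)
E
```

```text
t 18.675 tcp [ 0.4606 -0.0639  0.2603] yaw 0.174 tz [ 0.001  0.002 -1.   ] F [0.6 0.6 1.6] w 0.0856
from [ 0.4614 -0.068   0.2606] yaw 0.166 d [-0.0154 -0.283  -0.1406] dyaw -0.566
-4.61 -1.04 2.34 0.094 1; -4.68 -0.6 2.35 0.094 1; -4.72 -0.16 2.34 0.094 1; -4.71 0.29 2.35 0.095 1; -4.67 0.73 2.34 0.094 1; -4.57 1.17 2.35 0.095 1
```

View pics/s18.png

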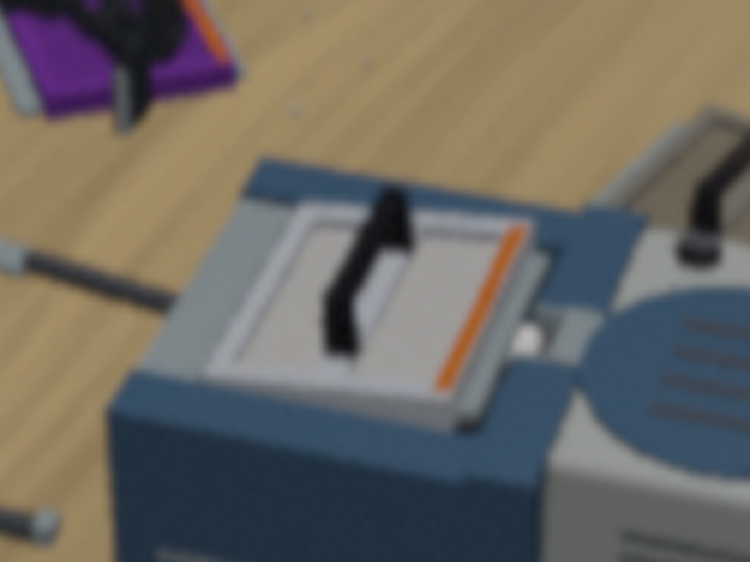

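View pics/s18o.png

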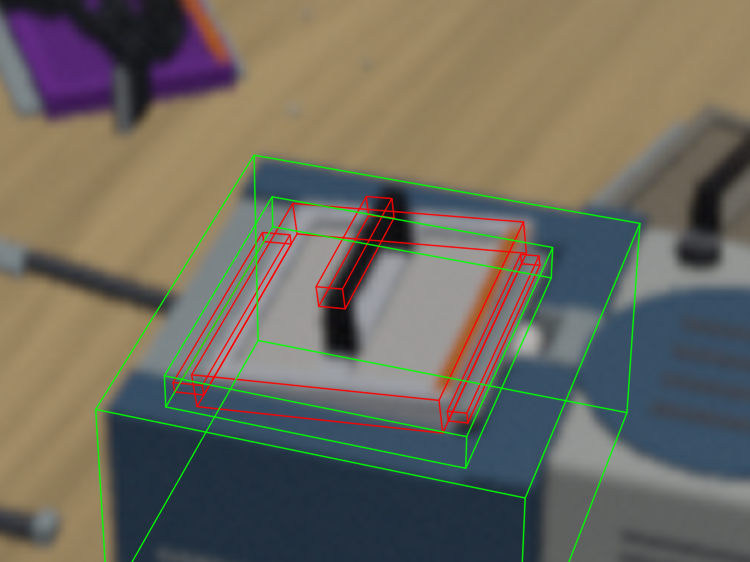

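View pics/t18.png

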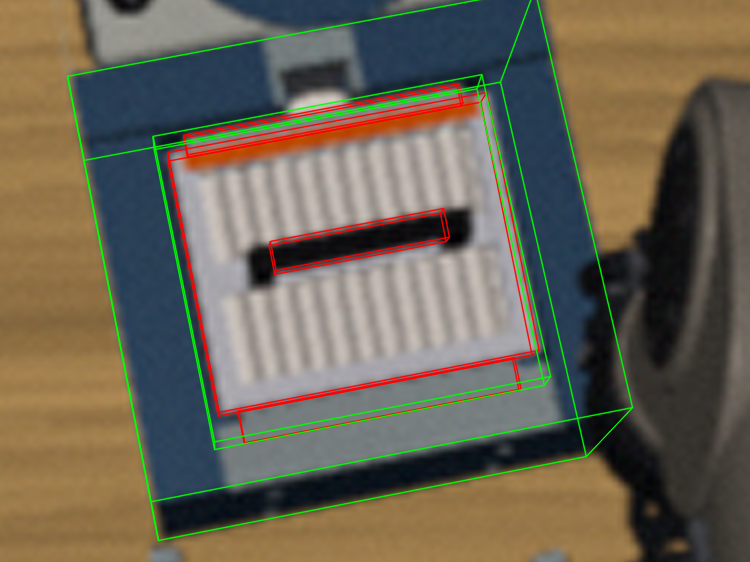

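Pictures s18/t18: the cassette sits square in the bay with its tongue under the lip and its flange on the roller, and the overlay at tilt 0.115 matches. Now the wooden block.

Call:
carry_out(series="-4.61 -1.04 2.34 0.094 1; -4.68 -0.6 2.35 0.094 1; -4.72 -0.16 2.34 0.094 1; -4.71 0.29 2.35 0.095 1; -4.67 0.73 2.34 0.094 1; -4.57 1.17 2.35 0.095 1; 0 0 0 0 1; 0 0 0 0 1")

```text
clock: 19.77
tcp_pos: [0.4477, -0.3461, 0.1188]
orientation: [-2.612, -1.744, -0.001]
contact_force: [-0.2, -0.3, 0.4]
grip_width: 0.0854
```

```bash
python3 - <<'E'
from h import *
st()
S=eyes.grab_frame("scene");T=eyes.grab_frame("top")
b=(.446,-.351,-.40)
show(S,[(pose(b),BLK,(0,0,255))],(170,295),6,"pics/s19.png",120)
show(T,[(pose(b),BLK,(0,0,255))],(390,195),6,"pics/t19.png",120)
plan([.446,-.351,.043],-.40,1)
E
```

```text
t 19.775 tcp [ 0.4477 -0.3461  0.1188] yaw -0.393 tz [-0.     0.001 -1.   ] F [-0.2 -0.3  0.4] w 0.0854
from [ 0.4484 -0.3453  0.1193] yaw -0.391 d [-0.0024 -0.0057 -0.0763] dyaw -0.009
-0.31 -0.01 3.81 0.004 1; -0.32 -0 3.82 0.005 1
```

View pics/s19.png

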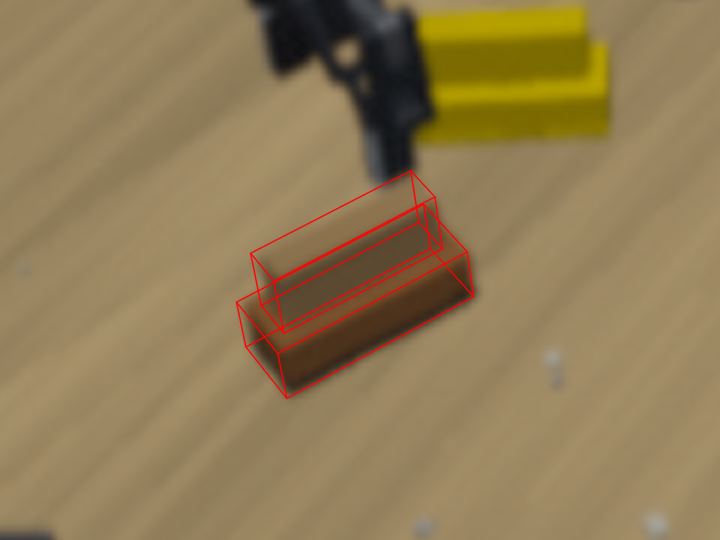

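View pics/t19.png

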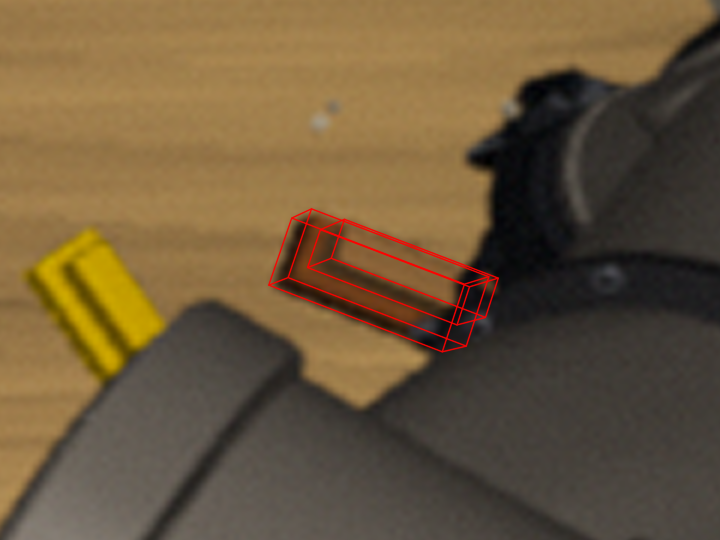

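The model overlays the wooden block in both pictures (scene crop (350,310), top crop (385,280)), and the yellow one is well clear. Descending and gripping the rib.

Call:
carry_out(series="-0.6 0 2.6 0.009 1; 0 0 2.6 0 1; 0 0 2.4 0 1; 0 0 0 0 1; 0 0 0 0 0; 0 0 0 0 0; 0 0 0 0 0; 0 0 0 0 0", grip_force=70)

```text
clock: 20.88
tcp_pos: [0.4455, -0.3525, 0.0434]
orientation: [2.621, 1.732, 0.001]
contact_force: [0.2, 1.6, 5.9]
grip_width: 0.0208
```

Call:
carry_out(series="0 0 0 0 0; 0 0 -1 0 0; 0 0 -3 0 0; 0 0 -4.5 0 0; 0 0 -5 0 0; 0 0 -3 0 0; 0 0 0 0 0")

```text
clock: 21.75
tcp_pos: [0.4458, -0.3533, 0.21]
orientation: [2.618, 1.729, 0.004]
contact_force: [0.4, 0.1, -1.9]
grip_width: 0.0212
```

```bash
python3 - <<'E'
from h import *
st()
S=eyes.grab_frame("scene");T=eyes.grab_frame("top")
t=r.get_obs()["tcp_pos"]
b=pose((t[0],t[1],-.40),t[2]-.0425)
show(S,[(b,BLK,(0,0,255))],(175,245),6,"pics/s20.png",120)
show(T,[(b,BLK,(0,0,255))],(390,195),6,"pics/t20.png",120)
w=bayw([.04,0,0])
plan([w[0],w[1],.25],.172,0,step=5)
E
```

```text
t 21.75 tcp [ 0.4458 -0.3533  0.21  ] yaw -0.403 tz [ 0.004 -0.002 -1.   ] F [ 0.4  0.1 -1.9] w 0.0212
from [ 0.4447 -0.3517  0.2071] yaw -0.403 d [0.1902 0.3906 0.0429] dyaw 0.575
4.82 0.24 -0.47 -0.064 0; 4.8 0.55 -0.47 -0.064 0; 4.75 0.86 -0.47 -0.064 0; 4.69 1.16 -0.48 -0.064 0; 4.6 1.46 -0.47 -0.064 0; 4.5 1.75 -0.48 -0.064 0; 4.38 2.03 -0.47 -0.064 0; 4.24 2.3 -0.48 -0.063 0
4.09 2.57 -0.47 -0.064 0
```

View pics/s20.png

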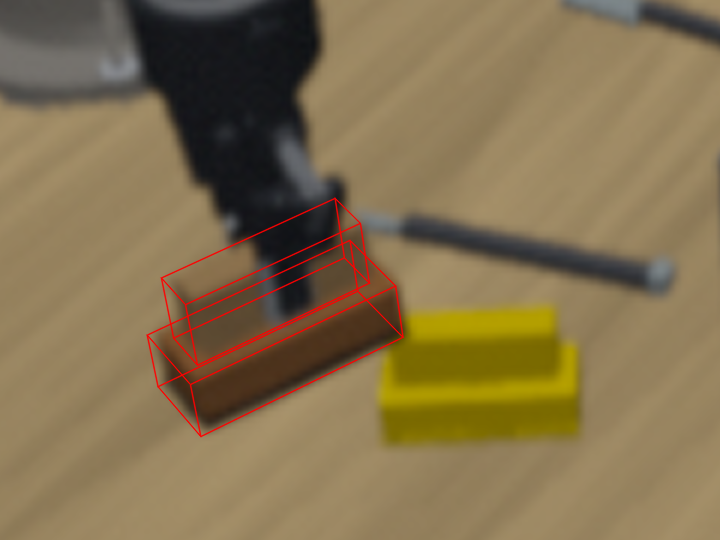

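View pics/t20.png

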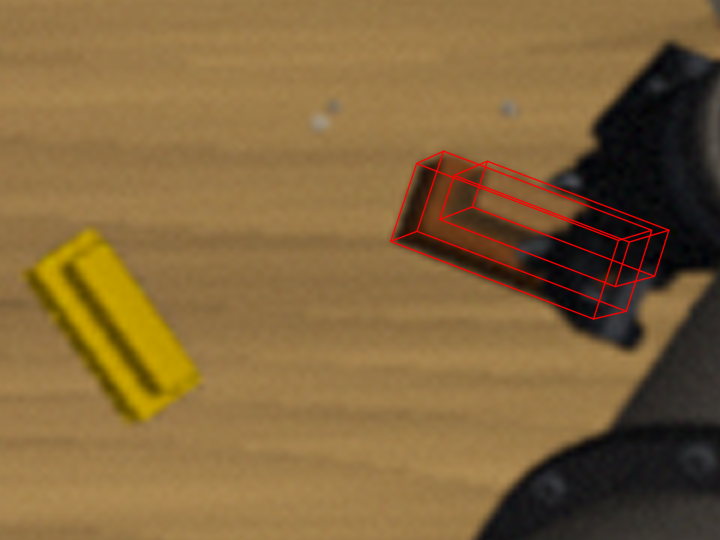

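```bash
python3 - <<'E'
from h import *
w=bayw([.045,-.001,0]);print(w)
plan([w[0],w[1],.225],.172,0,step=6)
E
```

```text
[0.64000715 0.03871665 0.11      ]
from [ 0.4447 -0.3517  0.2071] yaw -0.403 d [0.1953 0.3905 0.0179] dyaw 0.575
5.45 0.33 -0.22 -0.072 0; 5.41 0.72 -0.22 -0.072 0; 5.34 1.11 -0.22 -0.072 0; 5.25 1.49 -0.22 -0.072 0; 5.13 1.87 -0.22 -0.072 0; 4.98 2.23 -0.22 -0.072 0; 4.81 2.59 -0.22 -0.071 0; 4.61 2.92 -0.22 -0.072 0
```

Call:
carry_out(series="5.45 0.33 -0.22 -0.072 0; 5.41 0.72 -0.22 -0.072 0; 5.34 1.11 -0.22 -0.072 0; 5.25 1.49 -0.22 -0.072 0; 5.13 1.87 -0.22 -0.072 0; 4.98 2.23 -0.22 -0.072 0; 4.81 2.59 -0.22 -0.071 0; 4.61 2.92 -0.22 -0.072 0")

```text
clock: 22.85
tcp_pos: [0.6399, 0.0398, 0.2232]
orientation: [-2.018, -2.405, 0.004]
contact_force: [0.3, -0.9, -1.4]
grip_width: 0.021
```

Call:
carry_out(series="0 0 0 0 0; 0 0 0 0 0; 0 0 0 0 0")

```text
clock: 23.22
tcp_pos: [0.6396, 0.0361, 0.2245]
orientation: [-2.026, -2.4, 0.003]
contact_force: [0.3, -0.0, -1.2]
grip_width: 0.0212
```

```bash
python3 - <<'E'
from h import *
st()
S=eyes.grab_frame("scene");T=eyes.grab_frame("top")
t=r.get_obs()["tcp_pos"];print("tcp bay",(t-bayw([0,0,0]))@pose(BAY)[0])
b=pose((t[0],t[1],.172),t[2]-.0425)
show(S,[(b,BLK,(0,0,255))],(290,195),6,"pics/s21.png",120)
show(T,[(b,BLK,(0,0,255))],(280,150),6,"pics/t21.png",120)
w=bayw([.045,-.001,0]);plan([w[0],w[1],.205],.172,0)
E
```

```text
t 23.225 tcp [0.6396 0.0361 0.2245] yaw 0.169 tz [-0.002 -0.001 -1.   ] F [ 0.3 -0.  -1.2] w 0.0212
tcp bay [ 0.04455813 -0.00314241  0.11509644]
from [0.6399 0.0365 0.2251] yaw 0.169 d [ 0.0001  0.0022 -0.0201] dyaw 0.003
0.21 0.04 2.01 -0.003 0
```

View pics/s21.png

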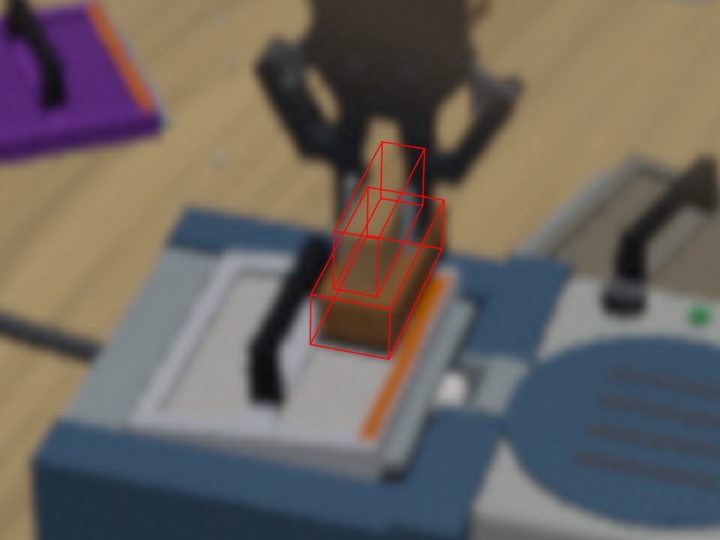

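View pics/t21.png

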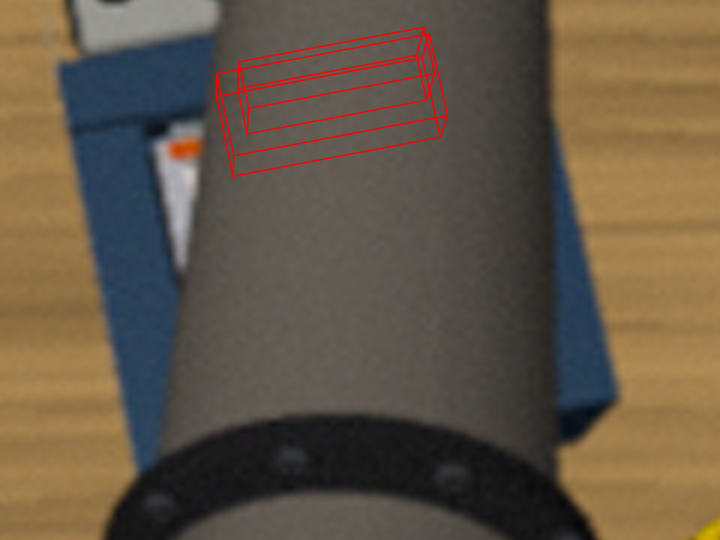

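The block is above the striped side between handle and stripe, level, with its long side along the stripe (scene crop (375,290)). Lowering to contact.

Call:
carry_out(series="0 0.05 1.5 0 0; 0 0 1.3 0 0; 0 0 0.3 0 0; 0 0 0.3 0 0; 0 0 0 0 0")

```text
clock: 23.95
tcp_pos: [0.641, 0.0382, 0.1913]
orientation: [2.022, 2.404, 0.0]
contact_force: [0.8, 0.5, -2.2]
grip_width: 0.021
```

Call:
carry_out(series="0 0 0.4 0 0; 0 0 0.4 0 0; 0 0 0 0 0")

```text
clock: 24.32
tcp_pos: [0.6405, 0.0383, 0.1828]
orientation: [-2.022, -2.404, 0.001]
contact_force: [0.2, 0.2, -2.0]
grip_width: 0.0209
```

```bash
python3 - <<'E'
from h import *
st()
S=eyes.grab_frame("scene")
t=r.get_obs()["tcp_pos"]
show(S,[],(285,205),8,"pics/s22.png",90)
E
```

```text
t 24.325 tcp [0.6405 0.0383 0.1828] yaw 0.172 tz [-0.001 -0.    -1.   ] F [ 0.2  0.2 -2. ] w 0.0209
```

View pics/s22.png

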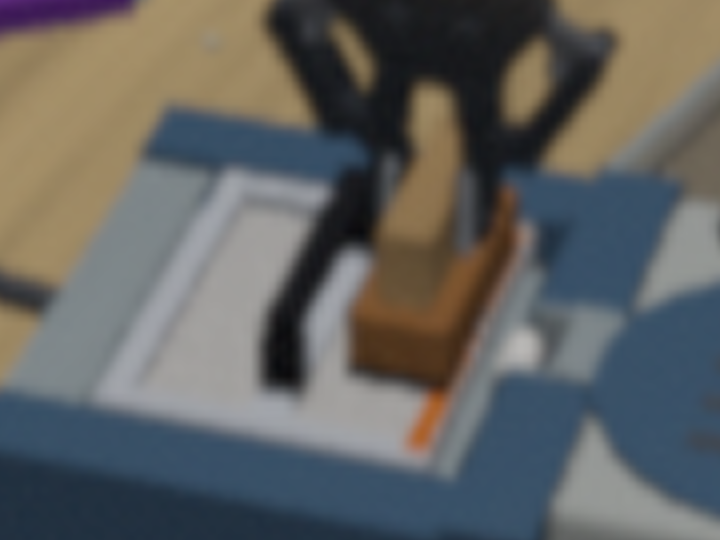

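The frame's near side now looks sunk into the bay (the side face seen earlier at about (455,400) is gone), so the edge may have passed the roller already. I keep pressing down with the block until there is firm contact.

Call:
carry_out(series="0 0 0.3 0 0; 0 0 0.3 0 0; 0 0 0.2 0 0; 0 0 0 0 0")

```text
clock: 24.88
tcp_pos: [0.6408, 0.0382, 0.175]
orientation: [-2.022, -2.404, 0.001]
contact_force: [0.1, -1.2, -2.3]
grip_width: 0.0211
```

Call:
carry_out(series="0 0 0.15 0 0; 0 0 0.15 0 0; 0 0 0 0 0")

```text
clock: 25.25
tcp_pos: [0.6411, 0.0382, 0.1733]
orientation: [-2.022, -2.404, -0.001]
contact_force: [-2.4, 1.0, 5.3]
grip_width: 0.0209
```

Call:
carry_out(series="0 0 0.3 0 0; 0 0 0.3 0 0; 0 0 0 0 0; 0 0 0 0 0")

```text
clock: 25.75
tcp_pos: [0.6413, 0.0382, 0.1731]
orientation: [-2.022, -2.402, -0.006]
contact_force: [-20.9, 2.2, 47.2]
grip_width: 0.0211
```

```bash
python3 - <<'E'
from h import *
st()
S=eyes.grab_frame("scene")
show(S,[],(285,205),8,"pics/s23.png",90)
E
```

```text
t 25.75 tcp [0.6413 0.0382 0.1731] yaw 0.172 tz [ 0.001  0.004 -1.   ] F [-20.9   2.2  47.2] w 0.0211
```

View pics/s23.png

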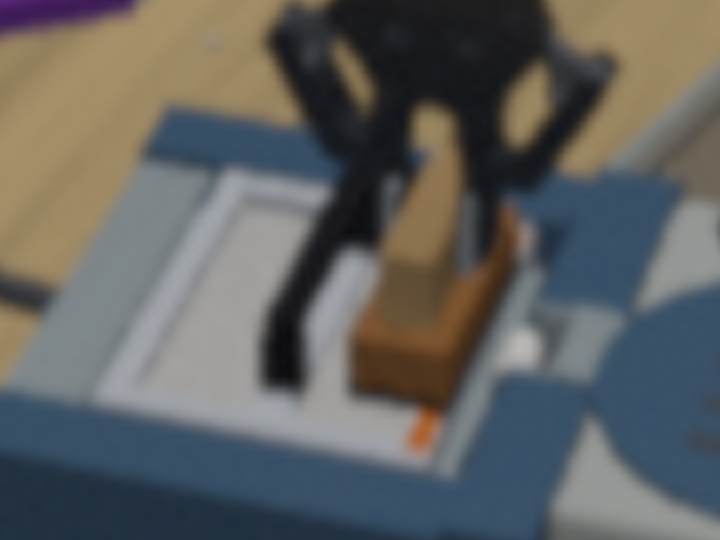

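Firm contact, 47 N with no further travel, and the sole is at about 0.1306 m, which matches the frame lying flat (0.130). Lifting, then returning the block.

Call:
carry_out(series="0 0 -0.6 0 0; 0 0 -1 0 0; 0 0 -2.5 0 0; 0 0 -3 0 0; 0 0 0 0 0")

```text
clock: 26.42
tcp_pos: [0.6425, 0.0379, 0.2393]
orientation: [2.021, 2.402, 0.005]
contact_force: [-0.6, -0.1, -2.6]
grip_width: 0.0207
```

```bash
python3 - <<'E'
from h import *
st()
plan([.446,-.353,.20],-.403,0,step=6)
E
```

```text
t 26.425 tcp [0.6425 0.0379 0.2393] yaw 0.172 tz [ 0.004  0.    -1.   ] F [-0.6 -0.1 -2.6] w 0.0207
from [0.6425 0.0379 0.2393] yaw 0.172 d [-0.1965 -0.3909 -0.0393] dyaw -0.575
-4.39 -3.26 0.48 0.072 0; -4.62 -2.93 0.48 0.072 0; -4.82 -2.59 0.48 0.072 0; -4.99 -2.24 0.48 0.072 0; -5.14 -1.87 0.48 0.072 0; -5.26 -1.5 0.48 0.072 0; -5.35 -1.12 0.48 0.071 0; -5.43 -0.74 0.48 0.072 0
```

Call:
carry_out(series="-4.39 -3.26 0.48 0.072 0; -4.62 -2.93 0.48 0.072 0; -4.82 -2.59 0.48 0.072 0; -4.99 -2.24 0.48 0.072 0; -5.14 -1.87 0.48 0.072 0; -5.26 -1.5 0.48 0.072 0; -5.35 -1.12 0.48 0.071 0; -5.43 -0.74 0.48 0.072 0")

```text
clock: 27.42
tcp_pos: [0.4431, -0.3536, 0.1975]
orientation: [-2.622, -1.729, 0.001]
contact_force: [0.5, -0.7, -1.1]
grip_width: 0.0209
```

Call:
carry_out(series="0 0 0 0 0; 0 0 0 0 0; 0 0 0 0 0")

```text
clock: 27.8
tcp_pos: [0.4454, -0.3512, 0.1983]
orientation: [-2.618, -1.735, -0.0]
contact_force: [0.3, 0.3, -2.9]
grip_width: 0.0209
```

```bash
python3 - <<'E'
from h import *
st()
S=eyes.grab_frame("scene");T=eyes.grab_frame("top")
p=bayw([-.001,-.001,0]); P=pose((p[0],p[1],.172),.11)
show(S,[],(280,210),7,"pics/s24.png",105)
show(T,[(P,CAS,(0,0,255)),(pose(BAY),EXT,(0,255,0))],(285,150),6,"pics/t24.png",125)
show(S,[],(190,260),5,"pics/s24b.png",150)
E
```

```text
t 27.8 tcp [ 0.4454 -0.3512  0.1983] yaw -0.4 tz [-0.001  0.001 -1.   ] F [ 0.3  0.3 -2.9] w 0.0209
```

View pics/s24.png

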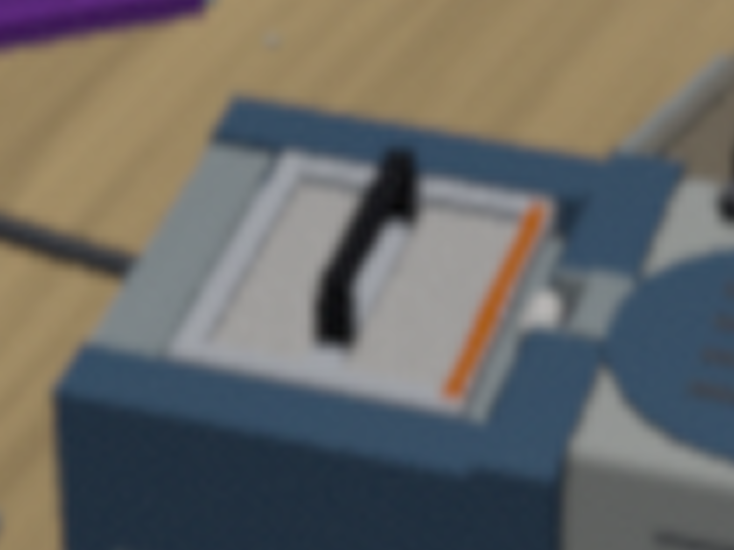

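View pics/t24.png

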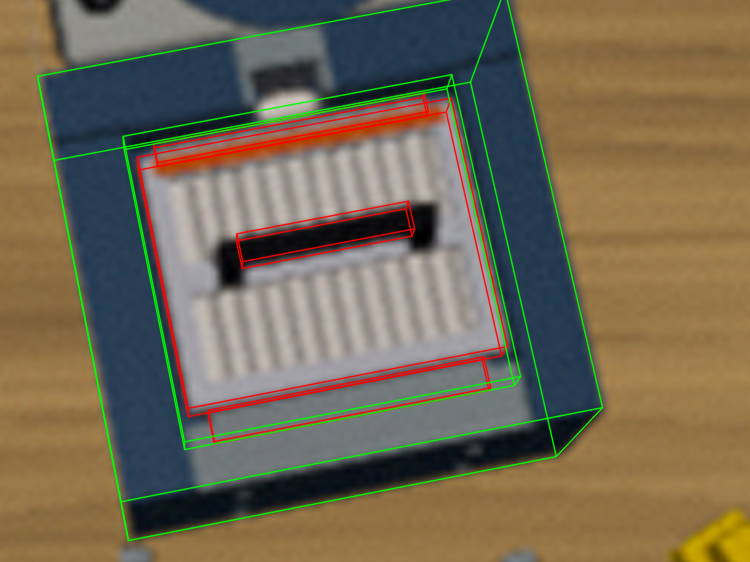

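View pics/s24b.png

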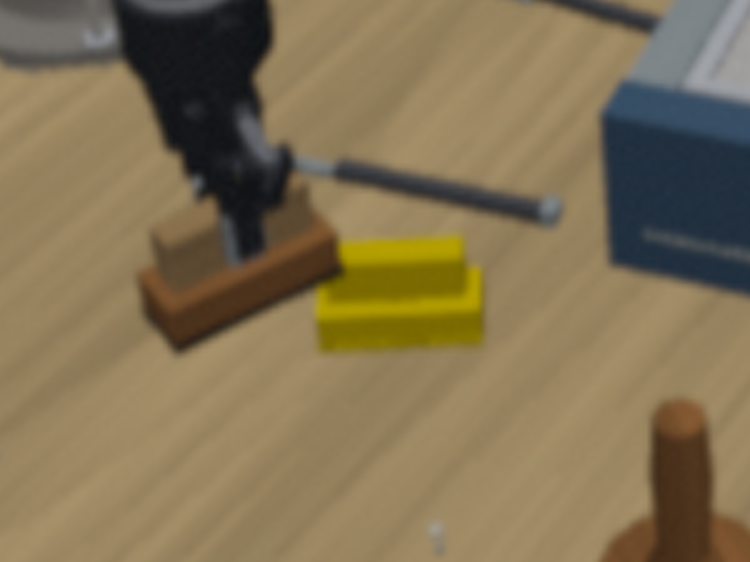

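Pictures s24/t24: the cassette is flat and flush with the bay walls, with the roller at crop (545,305) over the flange line. The flat-pose overlay fits within about 1 px. Setting the block down at its old place.

Call:
carry_out(series="0 0 4.5 0 0; 0 0 4.5 0 0; 0 0 3.5 0 0; 0 0 1.8 0 0; 0 0 0.8 0 0; 0 0 0 0 0; 0 0 0 0 0")

```text
clock: 28.78
tcp_pos: [0.4451, -0.3534, 0.049]
orientation: [2.62, 1.731, 0.001]
contact_force: [-0.6, 0.0, -1.7]
grip_width: 0.0209
```

Call:
carry_out(series="0 0 0.2 0 0; 0 0 0.2 0 0; 0 0 0 0 0")

```text
clock: 29.15
tcp_pos: [0.4444, -0.3527, 0.0438]
orientation: [-2.621, -1.732, -0.0]
contact_force: [0.7, 0.3, -2.2]
grip_width: 0.0209
```

Call:
carry_out(series="0 0 0.1 0 0; 0 0 0.1 0 0; 0 0 0 0 0")

```text
clock: 29.52
tcp_pos: [0.4446, -0.3529, 0.0433]
orientation: [-2.621, -1.731, -0.002]
contact_force: [-2.5, 3.3, 15.7]
grip_width: 0.0214
```

Contact with the bench. Easing the pressure, opening and withdrawing.

Call:
carry_out(series="0 0 -0.1 0 0; 0 0 0 0 0.5; 0 0 0 0 0.8; 0 0 0 0 1; 0 0 0 0 1; 0 0 -1.5 0 1; 0 0 -4 0 1; 0 0 -5 0 1")

```text
clock: 30.52
tcp_pos: [0.4438, -0.3526, 0.1493]
orientation: [-2.621, -1.731, 0.001]
contact_force: [0.4, -0.7, 0.5]
grip_width: 0.0853
```

Call:
carry_out(series="0 0 -5 0 1; -5 0 -2 0 1; -5 0 0 0 1; -5 0 0 0 1; 0 0 0 0 1; 0 0 0 0 1")

```text
clock: 31.28
tcp_pos: [0.3856, -0.4904, 0.2183]
orientation: [-2.621, -1.731, -0.001]
contact_force: [1.2, 0.7, 0.7]
grip_width: 0.0851
```

```bash
python3 - <<'E'
from h import *
st()
S=eyes.grab_frame("scene");T=eyes.grab_frame("top")
cv2.imwrite("pics/s25.png",cv2.resize(S["color"],(800,600),interpolation=cv2.INTER_CUBIC))
cv2.imwrite("pics/t25.png",cv2.resize(T["color"],(800,600),interpolation=cv2.INTER_CUBIC))
for q in("cassette","tongue","flange","block","handle"):
  for n,f in(("S",S),("T",T)):
    print(n,q,[(np.round(m["uv"],1),round(m["confidence"],2)) for m in spotter.mark_of(f,q)])
p=bayw([-.001,-.001,0]);P=pose((p[0],p[1],.172),.11)
print("exp T",[np.round(proj(T,tf(P,L))[0],1) for L in([0,0,0],[-.081,0,0],[.075,0,0],[0,0,.048])])
E
```

```text
t 31.275 tcp [ 0.3856 -0.4904  0.2183] yaw -0.403 tz [ 0.  0. -1.] F [1.2 0.7 0.7] w 0.0851
S cassette [(array([236.7, 165.2]), 0.91), (array([278.7, 215.7]), 0.86), (array([168.6, 290.1]), 0.61), (array([304.4, 213.4]), 0.31)]
T cassette [(array([274.3, 146.9]), 0.95), (array([172.3, 271.6]), 0.73)]
S tongue [(array([257.9, 209.8]), 0.61), (array([214.3, 169.2]), 0.6)]
T tongue [(array([188.5, 292.1]), 0.93), (array([279.8, 170.1]), 0.57)]
S flange [(array([251.4, 162. ]), 0.87), (array([302.5, 218.3]), 0.76)]
T flange [(array([149.7, 258.3]), 0.92), (array([269.4, 123.1]), 0.63)]
S block [(array([169.5, 305.3]), 0.59), (array([196.9, 269.3]), 0.57)]
T block [(array([343.7, 203.7]), 0.85), (array([393.3, 193.8]), 0.79), (array([279.8, 144.5]), 0.65), (array([269.5, 120.3]), 0.51)]
S handle [(array([236.2, 156.7]), 0.89), (array([282.9, 203.4]), 0.65)]
T handle [(array([164. , 269.5]), 0.93), (array([278.4, 142.6]), 0.78)]
exp T [array([275.6, 146.8]), array([281.1, 172.6]), array([270.6, 123.5]), array([276.6, 142.2])]
```

View pics/s25.png

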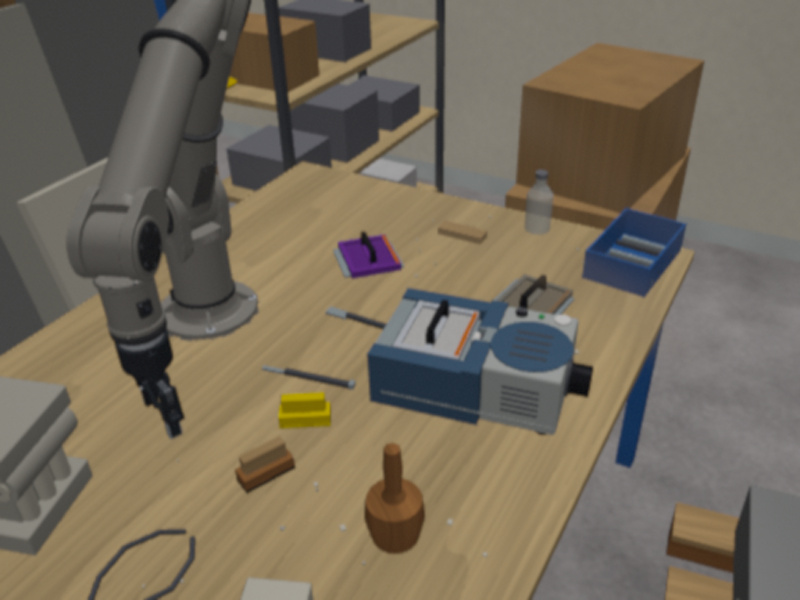

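View pics/t25.png

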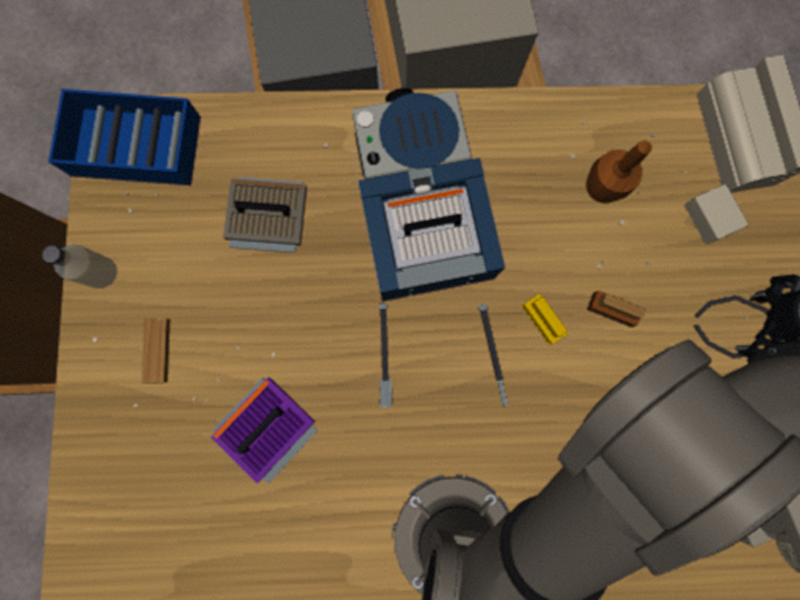

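The final pictures show the cassette flat in the bay, the block standing on its sole at its old place, and all bystanders where they were. The block touched the bench at TCP z 0.0433 and pressed at 0.1731, so the frame top was at about 0.130 m, i.e. fully home. Handing in.

```bash
python3 -c "
from bench import r
print(r.hand_in())"
```

```text
the job is handed in; nothing more can be done
None
```

The clean cassette is seated in the extractor bay and the tamping block is back on the bench on its sole. I handed the job in at about 31.5 s of the 66 s allowed; it reported no verdict.

**What I did**
- **Tilt:** I gripped the cassette's bar and pressed its flange on the extractor's front rim until it tilted about 0.24 rad in the grip.
- **Tuck and rest:** I slid the tongue under the lip to the stop wall, swung the striped edge down onto the roller catch and let go.
- **Tamp:** I pressed the striped edge down with the wooden block until it was past the roller. The block then met firm contact at 47 N with no further travel.
- **Block:** I set it back down at its old place and moved the arm clear.

**Last checks**
- **Seating height:** the pressing height, compared with where the block touched the bench, puts the frame top at 0.130 m. That is what a fully home cassette gives.
- **Cassette position:** in the top picture the flat cassette matches the expected seated pose to about 1 px, except the tongue and handle marks, which were about 2–3 px off.
- **Block and bystanders:** the block stands on its sole, and by eye the bystanders are where they started.

**What disagreed**
- **Scene camera:** it showed extractor and cassette alike about 2 px off my model. I treated that as calibration bias and used the top view and contact forces instead.
- **The snap itself:** the force reading never showed it. The edge passed the roller between two readings, so I confirmed it from the pictures and the contact height.

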